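Load a high-voltage test station and close its guard

ROBOT

A 6-joint arm with a two-finger parallel gripper is mounted at the origin on the work surface. World frame = base frame: x ahead of the robot, y to its left, z up, the work surface at z = 0. Lengths are in m, angles in rad, forces in N, time in s.
With the tool pointing down it reaches from about 0.4 to 0.925 m from the base axis. Payload 12.5 kg.
Tool frame: the origin (TCP) lies at the centre of the arm's flange, where the gripper is bolted on; the fingertips stand 190 mm ahead of it and the grasp point (between the pads) lies 171 mm ahead of it; x points along the fingers, z is the direction in which the jaws open and shut, and the axes are right-handed (so a half turn about x gives the same grasp; the last joint's range is limited). The gripper opens to 95 mm and grips with 3 to 60 N. Pads are 20 mm wide; open, the fingers measure 119 mm over their backs; the gripper's body (75 mm by 180 mm) begins 59 mm behind the grasp point.
Start: joints at [1.109, 0.491, 1.559, -0, 1.092, -0.106], TCP at [0.218, 0.586, 0.405] pointing down, gripper open.
Joint ranges: [-3.1, 3.1], [-0.84, 2.19], [0.05, 2.79], [-1.13, 4.28], [0.06, 2.93], [-2.69, 2.69]. Speed limits (rad/s): [2.22, 2.22, 2.79, 3.14, 3.14, 3.14].

INTERFACE

Orientations are given as a rotation vector (axis times angle).
In Python, from rig import ctrl gives the robot as it stands.
- The arm moves only by the shell command python3 -m jog 'ROWS' [FORCE]. ROWS is text: rows parted by semicolons, each of 5 numbers parted by spaces: the shift along the tool's x, y, z scaled (see below), then the turn about the tool's x scaled (see below), then the gripper's target within -1 to 1 (fully open at 1, half-way at 0, shut at -1). In form: dx dy dz spin claw; .... A call has 1 to 12 rows; each row is the pose to reach, as a shift and turn from the pose commanded when the call began, along the tool's axes at that moment; what a row does not reach only later rows make up. The controller multiplies each number of a shift by 0.3 m and each number of a turn by 1.5 rad. A row lasts 1/8 s, in which the tool goes at most 62.5 mm and 10.7 degrees, less where a joint would pass 70% of its speed; a pose out of reach is approached as far as the arm can. A call with a number of a shift or a turn outside -1 to 1 is refused whole. A call with a gripper value outside its range is refused whole. The fingers move at their own pace and stop on an object; FORCE is the grip in N (left out, the last holds). Time passes only in rows, so rows that repeat a pose let the fingers close. It gives the time, the measured TCP pose, the force and the opening at its end, in the units of the state.
- ctrl.read_state(): the state, without advancing time (a new reading comes with each control period).
- ctrl.grab_frame(name): name is "scene" or "top" or "wrist"; returns the picture (400x640x3 uint8, red, green, blue); there is no depth.
- ctrl.camera_model(name): a dict with "mtx" (3x3 intrinsics, pixels), "pose" (4x4, takes a point from camera to world coordinates). Camera axes: x right, y down, z forward; pixel columns grow to the right and rows downward; lengths in m; the calibration is good to about 2 mm. A picture is of the moment at which its call begins: read the wrist's pose just before it. camera_model takes no time and is no camera call; for the wrist camera it gives the pose at the moment of the call.
- ctrl.sign_off(): hands the job in, once; it reports no verdict.
The state is a dict: "clock": time; "q": joint angles; "joint_velocities": joint speeds; "effort": joint torques, N m; "tool_pos": TCP position; "orientation": TCP orientation; "contact_force": force on the tool from outside, world axes, zero at the start; "moment": the same for the moment, N m; "opening": opening from 0.0 (shut) to 1.0 (fully open).
Only numpy, scipy, OpenCV 4.12 (cv2) and the standard library are available. Lean on these libraries where they do the work, as an engineer would, in place of code of your own. Each camera call takes 0.05 s, during which the arm holds its last target.

TASK

Lift the clear hinged guard of the high-voltage test station up to its stop, set the finned module down flat in the cradle between the four white corner locators with its two insulator bushings towards the guard's hinge, and then lower the guard until it is fully shut. Put the module down rather than dropping it, do not slam the guard, and leave the filter block, the power sensor and the spanner where they lie.

Things in the scene. Friction and masses are not known exactly. Their poses are not given: they have to be found in the camera images.
- station: High-voltage test station, fixed to the trolley top: grey sheet-metal base 240 (x) x 260 (y) x 60 mm high, with a black bed 150 x 100 x 6 mm on its deck. Origin at the centre of its underside, on the trolley top; x points from its front panel (meter, lamps, terminals) to the guard's hinge at the rear, z up. Its yaw varies by up to 0.2 rad.
- guard (a joint): Guard angle, rad: 0 shut (down on the deck), growing as its front edge rises; stop at 0.96, where it still leans over the cradle, so the module must come in from the front with the tool tilted. Stiff friction hinge (1 N m; guard 0.6 kg): it stays where it is left; 4 to 8 N at the handle moves it. Starts 0 to 0.2 ajar.
- guard_hinge (a point): Middle of the hinge line (along the station's y), 105 mm behind the station's centre, 60 mm above the trolley. The guard is a hood of 4 mm clear panels in an aluminium frame, open below; shut, it reaches 200 mm forward from the hinge, is 220 mm wide and 75 mm high. The point's x and z axes turn with the guard (x level, z up when shut).
- guard_handle (a point): Middle of the guard's bow handle: round dark steel bar 12 mm thick, 110 mm long along the station's y, 40 mm (bar centre) out from the guard's front panel. Shut, it lies 240 mm in front of the hinge line and 40 mm above it, 100 mm above the trolley; it swings with the guard. It can be pinched fore and aft (34 mm free behind it) or pushed from below or above.
- nest (a point): Centre of the cradle floor (top of the black bed), 66 mm above the trolley, 100 mm in front of the hinge line; axes as the station's. Four white L-shaped corner locators, 12 mm high, bound a place 126 mm long (x) by 56 mm wide (y). Along the long sides they reach only 18 mm in from each end: the middle 90 mm is free for fingers.
- module: Aluminium module to be tested, about 0.38 kg: body 118 (x) x 50 (y) x 28 mm high, cooling fins on the -x part to 40 mm high, two ribbed white bushings side by side on the +x end to 58 mm high. Origin at the centre of its underside, x towards the bushings, z up. Starts flat on the trolley, left or right of the station, bushings away from the robot within 0.5 rad.
- bushings (a point): Point midway between the feet of the module's two bushings: 40 mm from the module's centre along its +x, 28 mm above its underside.
- filter: Bystander: squarish aluminium filter block 90 x 80 x 34 mm with six brass tuning screws on top and two steel connectors on one side, lying flat on the other side of the station from the module. Origin at the centre of its underside.
- sensor: Bystander: grey power sensor box 136 x 54 x 44 mm with black ends and a connector, lying on the trolley beside the far part of the station, on the left. Origin at the centre of its underside.
- spanner: Bystander: steel spanner 170 mm long lying flat on the trolley beside the far part of the station, on the right. Origin under its middle.
Not all that is in view belongs to the job. Leave any blue or red look-alike of the module alone.

How it is judged:
On the way, in this order (a step that is already met when the one before it is completed fails the run):
1. the guard is up at its stop (above 0.85 rad) with the module not yet in the cradle (value of joint guard above 0.85 rad and horizontal distance between module and nest above 0.1 m), for 0.2 s.
2. with the guard still up, the module lies flat in the cradle, bushings towards the hinge, released (x of module in the frame of nest between -0.008 and 0.008 m and y of module in the frame of nest between -0.006 and 0.006 m and z of module in the frame of nest between -0.003 and 0.003 m and angle between module's own z axis and vertical below 0.06 rad and x of bushings in the frame of nest above 0.02 m and contact force between module and the fingers below 0.05 N and value of joint guard above 0.75 rad and linear speed of module below 0.02 m/s), for 0.2 s.
At the end, for the whole second after the job is handed in: The guard is shut (joint below 0.03 rad) over the module, which lies at rest and released on the cradle floor between the locators (centre within 8 mm lengthwise, 6 mm sideways and 3 mm in height of the cradle centre, tilted less than 0.06 rad), with its bushings towards the hinge (x of module in the frame of nest between -0.008 and 0.008 m and y of module in the frame of nest between -0.006 and 0.006 m and z of module in the frame of nest between -0.003 and 0.003 m and angle between module's own z axis and vertical below 0.06 rad and x of bushings in the frame of nest above 0.02 m and contact force between module and the fingers below 0.05 N and value of joint guard below 0.03 rad and linear speed of module below 0.01 m/s); the robot touches nothing.
It fails at once if the module is dropped or thrown into the cradle (faster than 0.5 m/s within 80 mm of its place) (distance between module and nest below 0.08 m and linear speed of module above 0.5 m/s).
It fails at once if the guard is slammed (closing faster than 1.5 rad/s over the last 0.15 rad) (value of joint guard below 0.15 rad and velocity of joint guard below -1.5 rad/s).
It fails at once if the filter block is moved more than 20 mm (distance of filter from where it was at the start of the episode above 0.02 m).
It fails at once if the power sensor is moved more than 20 mm (distance of sensor from where it was at the start of the episode above 0.02 m).
It fails at once if the spanner is moved more than 20 mm (distance of spanner from where it was at the start of the episode above 0.02 m).
It also fails if it takes over 72 s, if anything falls off the work surface, if the arm or the gripper's body presses on something with over 40 N, if the wrist force passes 120 N, or if a joint passes its speed limit or range.

## Working session

There is one attempt and no reset: what is moved stays moved. The work goes in short steps, Python scripts to look and compute and a shell command to move; the robot and the scene stay as the last step left them, time stands still between calls to the robot, and variables do not carry over. Pictures are saved under pics/ and viewed, and the job is handed in when it is done.

```bash
ls -la; mkdir -p pics; python3 - <<'E'
from rig import ctrl
import cv2
s=ctrl.read_state();print(s)
for n in ["scene","top","wrist"]:
    m=ctrl.camera_model(n);print(n,m)
    cv2.imwrite(f"pics/a_{n}.png",ctrl.grab_frame(n)[:,:,::-1])
E
```

```text
total 12
drwxr-xr-x  3 agent agent 4096 Dec  6 21:28 .
drwxr-xr-x 23 root  root  4096 Dec  6 21:28 ..
drwxr-xr-x  2 agent agent 4096 Dec  6 21:28 pics
{'clock': 0.0, 'q': array([ 1.10940070e+00,  4.91553712e-01,  1.55947537e+00,  2.41787781e-06,
        1.09169735e+00, -1.05604954e-01]), 'joint_velocities': array([ 0.00165302,  0.00064751, -0.00076919,  0.00093555, -0.00083384,
       -0.0001043 ]), 'effort': array([-1.38920070e-03, -6.12641287e+01, -2.58198363e+01,  6.91285031e-02,
        4.81819664e-02, -9.46741216e-05]), 'tool_pos': array([0.21766992, 0.58582621, 0.40415633]), 'orientation': array([-0.94382514,  1.35779257,  0.9429268 ]), 'contact_force': array([-0.16934099, -0.1068935 ,  0.10177421]), 'moment': array([-0.0459429 ,  0.01066325, -0.02158211]), 'opening': 1.0021218735586521}
scene {'mtx': array([[433.7151584 ,   0.        , 312.02803566],
       [  0.        , 433.7151584 , 202.66207994],
       [  0.        ,   0.        ,   1.        ]]), 'pose': array([[-0.6569091 ,  0.44998556, -0.60496564,  1.34863674],
       [ 0.75364316,  0.41550287, -0.509293  ,  0.6701766
[... 271 characters left out ...]
     ,   1.        ]]), 'pose': array([[-0.00965641, -0.9890848 ,  0.14703062,  0.29941325],
       [-0.99991615,  0.00828233, -0.00995489, -0.02688764],
       [ 0.00862847, -0.14711442, -0.98908185,  1.25431565],
       [ 0.        ,  0.        ,  0.        ,  1.        ]])}
wrist {'mtx': array([[355.5883048 ,   0.        , 317.228045  ],
       [  0.        , 355.5883048 , 201.89965734],
       [  0.        ,   0.        ,   1.        ]]), 'pose': array([[ 0.34915425,  0.90499609,  0.24305015,  0.14943068],
       [ 0.93706367, -0.3367256 , -0.09234478,  0.61269773],
       [-0.00173046,  0.25999604, -0.96560813,  0.38438616],
       [ 0.        ,  0.        ,  0.        ,  1.        ]])}
```

View pics/a_scene.png

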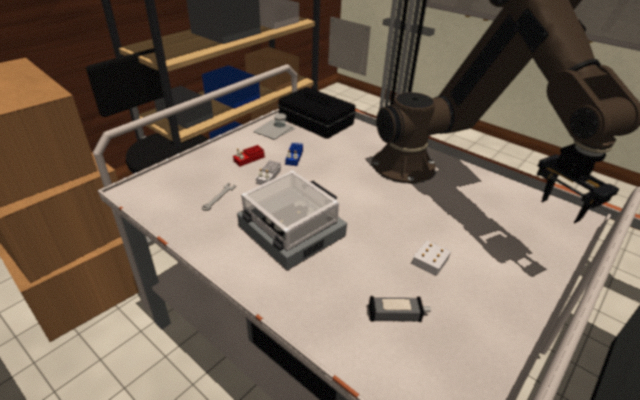

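View pics/a_top.png

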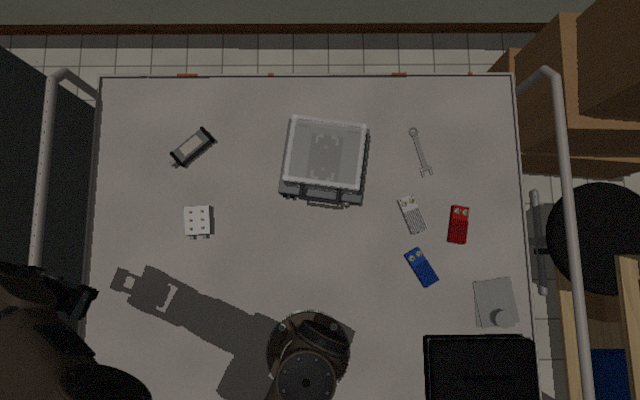

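View pics/a_wrist.png

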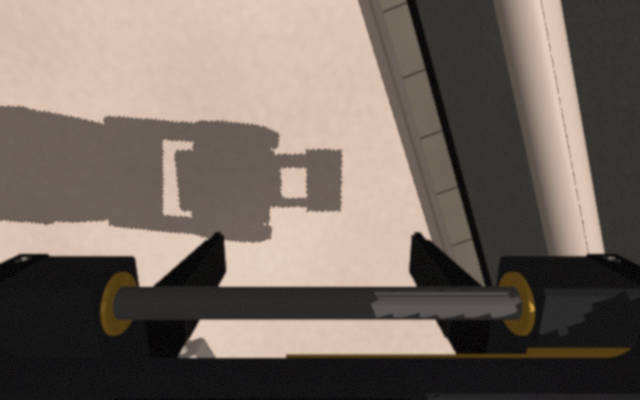

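The pictures show the station at about (325,160) in the top view, and the silver module at about (411,214) on the right. The blue and red look-alikes are at (421,267) and (458,224). The filter is at (198,221), the sensor at (193,147) and the spanner at (420,150). Next I'll zoom in to measure.

```bash
cat > h.py <<'E'
import numpy as np, cv2
from scipy.spatial.transform import Rotation as R
def ray(m,uv):
    K=m["mtx"];P=m["pose"]
    d=P[:3,:3]@np.linalg.inv(K)@np.array([uv[0],uv[1],1.0]); return P[:3,3],d
def plane(m,uv,z):
    o,d=ray(m,uv); return o+d*(z-o[2])/d[2]
def proj(m,p):
    P=m["pose"]; c=P[:3,:3].T@(np.asarray(p)-P[:3,3]); u=m["mtx"]@c; return u[:2]/u[2]
def tri(m1,u1,m2,u2):
    o1,d1=ray(m1,u1);o2,d2=ray(m2,u2)
    d1/=np.linalg.norm(d1);d2/=np.linalg.norm(d2)
    t=np.linalg.lstsq(np.c_[d1,-d2],o2-o1,rcond=None)[0]
    a=o1+t[0]*d1;b=o2+t[1]*d2; return (a+b)/2,np.linalg.norm(a-b)
E
python3 - <<'E'
from h import *
from rig import ctrl
t=cv2.imread("pics/a_top.png")
cv2.imwrite("pics/z1.png",cv2.resize(t[105:245,265:465],None,fx=4,fy=4,interpolation=cv2.INTER_CUBIC))
s=cv2.imread("pics/a_scene.png")
cv2.imwrite("pics/z2.png",cv2.resize(s[140:280,190:390],None,fx=4,fy=4,interpolation=cv2.INTER_CUBIC))
m=ctrl.camera_model("top")
for n,uv,z in [("station",(325,160),.1),("mod",(411,214),.03),("handle",(325,204),.1)]: print(n,plane(m,uv,z))
st=ctrl.read_state(); print(R.from_rotvec(st["orientation"]).as_matrix())
E
```

```text
station [ 0.57809095 -0.05710063  0.1       ]
mod [ 0.41878893 -0.32760203  0.03      ]
handle [ 0.44405161 -0.05551339  0.1       ]
[[-3.84861345e-04 -9.37368599e-01  3.48338859e-01]
 [-7.18255280e-04  3.48339054e-01  9.37368331e-01]
 [-9.99999668e-01  1.10560612e-04 -8.07332183e-04]]
```

View pics/z1.png

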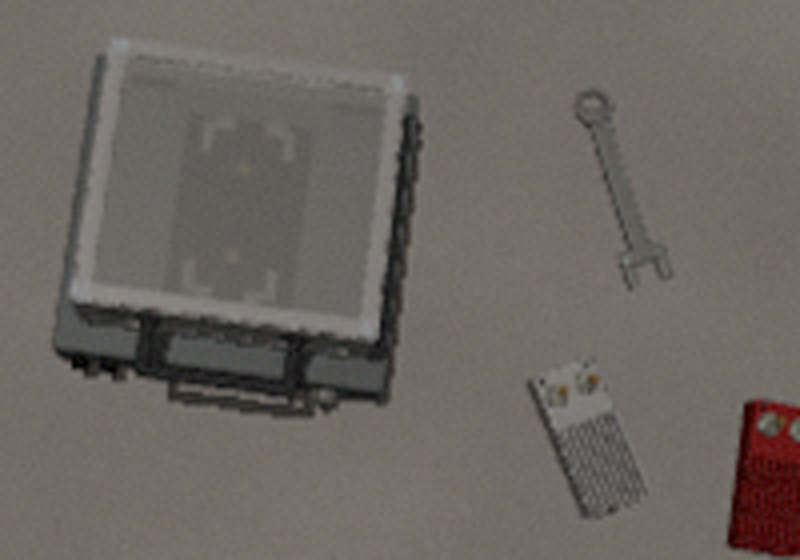

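View pics/z2.png

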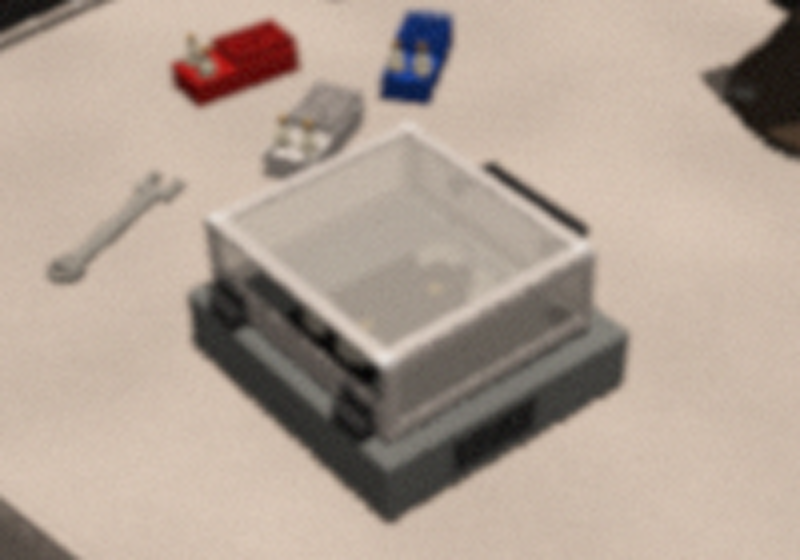

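```bash
python3 - <<'E'
from h import *
from rig import ctrl
mt=ctrl.camera_model("top");ms=ctrl.camera_model("scene")
T=lambda u:(265+(u[0]+.5)/4-.5,105+(u[1]+.5)/4-.5)
S=lambda u:(190+(u[0]+.5)/4-.5,140+(u[1]+.5)/4-.5)
for n,a,b in [("hL",(147,374),(586,230)),("hR",(297,391),(492,168)),
 ("hoodFL",(78,296),(590,240)),("hoodFR",(370,333),(410,130)),("hoodRL",(120,45),(388,358)),("hoodRR",(400,82),(214,217))]:
    print(n,tri(mt,T(a),ms,S(b)))
for n,b in [("RR",(190,292)),("RL",(391,462)),("FL",(628,335))]: print("deck scene",n,plane(ms,S(b),.06))
for n,b in [("FL",(56,350)),("FR",(388,400))]: print("deck top",n,plane(mt,T(b),.06))
for n,b in [("nFL",(187,292)),("nFR",(270,302)),("nRL",(210,122)),("nRR",(292,135))]: print("loc top",n,plane(mt,T(b),.078))
for n,b,z in [("rl",(530,380),.028),("rr",(595,360),.028),("fl",(585,517),.04),("fr",(647,493),.04)]: print("mod",n,plane(mt,T(b),z))
for n,a,b in [("bushL",(557,393),(306,125)),("bushR",(589,380),(283,118))]: print(n,tri(mt,T(a),ms,S(b)))
E
```

```text
hL (array([0.46034221, 0.01732255, 0.10066079]), np.float64(0.006532369423639618))
hR (array([ 0.44640206, -0.09392407,  0.100688  ]), np.float64(0.007085120008286292))
hoodFL (array([0.51298232, 0.06325994, 0.14359156]), np.float64(0.001416656430371378))
hoodFR (array([ 0.48547201, -0.14749238,  0.13286973]), np.float64(0.0029759190856648824))
hoodRL (array([0.70382141, 0.03489323, 0.13386792]), np.float64(0.005228941489938952))
hoodRR (array([ 0.67468437, -0.17453092,  0.13345468]), np.float64(0.0025338182919799742))
deck scene RR [ 0.69089489 -0.19086015  0.06      ]
deck scene RL [0.72123491 0.0566184  0.06      ]
deck scene FL [0.49819953 0.09597655 0.06      ]
deck top FL [0.48722435 0.08623284 0.06      ]
deck top FR [ 0.44615878 -0.16922914  0.06      ]
loc top nFL [ 0.52846729 -0.01533032  0.078     ]
loc top nFR [ 0.52018056 -0.07872124  0.078     ]
loc top nRL [ 0.66286507 -0.03411652  0.078     ]
loc top nRR [ 0.6519697  -0.09773636  0.078     ]
mod rl [ 0.46508196 -0.28605739  0.028     ]
mod rr [ 0.48066689 -0.33838535  0.028     ]
mod fl [ 0.35602178 -0.32202238  0.04      ]
mod fr [ 0.37414039 -0.37109312  0.04      ]
bushL (array([ 0.45285373, -0.3034856 ,  0.05035929]), np.float64(0.00373037734451488))
bushR (array([ 0.46147528, -0.32693221,  0.05211925]), np.float64(0.00013063080617432035))
```

```bash
cat >> h.py <<'E'
YAW=-0.134; ex=np.array([np.cos(YAW),np.sin(YAW),0]); ey=np.array([-np.sin(YAW),np.cos(YAW),0])
def goto(tcp,psi=None):
    from rig import ctrl
    s=ctrl.read_state(); M=R.from_rotvec(s["orientation"]).as_matrix()
    d=M.T@(np.asarray(tcp)-s["tool_pos"])
    cur=np.arctan2(M[1,2],M[0,2]); sp=0 if psi is None else -((psi-cur+np.pi)%(2*np.pi)-np.pi)
    print("t %.2f cur psi %.3f scaled"%(s["clock"],cur),np.round(d/.3,4),"spin",round(sp/1.5,4),"q6 %.2f"%s["q"][5],"F",np.round(s["contact_force"],1),"tcp",np.round(s["tool_pos"],4))
E
python3 -m jog '0 -0.73 -0.838 0.9 1;0 -0.73 -0.838 0.9 1;0 -0.73 -0.838 0.9 1;0 -0.73 -0.838 0.9 1;0 -0.73 -0.838 0.9 1;0 -0.73 -0.838 0.9 1;0 -0.73 -0.838 0.9 1;0 -0.73 -0.838 0.9 1;0 -0.73 -0.838 0.9 1'
python3 -c "
from h import *
goto([.4534,-.0383,.404],YAW)"
```

```text
clock: 1.27
tool_pos: [0.3353, 0.2741, 0.4047]
orientation: [0.103, 1.568, -0.103]
contact_force: [-0.2, 0.4, -0.6]
opening: 1.006
t 1.27 cur psi -0.131 scaled [ 0.0022 -0.9808  0.5268] spin 0.0017 q6 0.66 F [-0.2  0.4 -0.6] tcp [0.3353 0.2741 0.4047]
```

```bash

python3 -m jog '0 -0.98 0.527 0 -0.24;0 -0.98 0.527 0 -0.24;0 -0.98 0.527 0 -0.24;0 -0.98 0.527 0 -0.24;0 -0.98 0.527 0 -0.24;0 -0.98 0.527 0 -0.24;0 -0.98 0.527 0 -0.24'
python3 -c "
from h import *
goto([.4534,-.0383,.404],YAW)
from rig import ctrl
m=ctrl.camera_model('wrist'); cv2.imwrite('pics/b_w.png',ctrl.grab_frame('wrist')[:,:,::-1]); np.save('bw.npy',m['pose'])
"
```

```text
clock: 2.15
tool_pos: [0.4529, -0.0396, 0.4044]
orientation: [0.106, 1.569, -0.105]
contact_force: [-0.4, 0.1, -0.5]
opening: 0.389
t 2.15 cur psi -0.134 scaled [0.0013 0.0044 0.0012] spin -0.0002 q6 -0.10 F [-0.4  0.1 -0.5] tcp [ 0.4529 -0.0396  0.4044]
```

View pics/b_w.png

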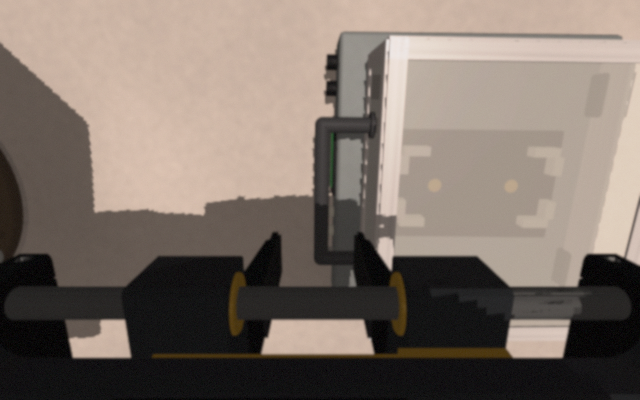

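```bash
python3 -c "
from h import *
from rig import ctrl
m=ctrl.camera_model('wrist'); m['pose']=np.load('bw.npy')
a=plane(m,(322,124),.1);b=plane(m,(322,258),.1);print(a,b,(a+b)/2,np.linalg.norm(a-b),np.arctan2(-(a-b)[0],(a-b)[1]))
for u in [(401,147),(398,228),(561,147),(553,237)]:print(plane(m,u,.078))
for u in [(434,186),(511,186)]:print('screw',plane(m,u,.066))
im=cv2.imread('pics/b_w.png');cv2.imwrite('pics/b_wz.png',cv2.resize(im[30:270,300:640],None,fx=2.3,fy=2.3,interpolation=cv2.INTER_CUBIC))
"
```

```text
[0.46459755 0.02024886 0.1       ] [ 0.44970365 -0.09225054  0.1       ] [ 0.4571506  -0.03600084  0.1       ] 0.11348101808212115 -0.13162548293993256
[ 0.52927379 -0.0090735   0.078     ]
[ 0.52115288 -0.08201625  0.078     ]
[ 0.66504683 -0.02751491  0.078     ]
[ 0.66127218 -0.10980894  0.078     ]
screw [ 0.55920616 -0.05036232  0.066     ]
screw [ 0.62909784 -0.05984609  0.066     ]
```

View pics/b_wz.png

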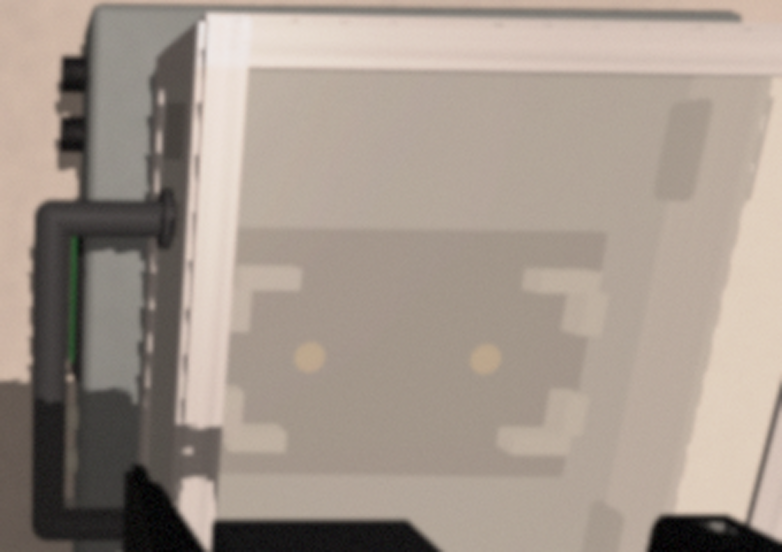

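```bash

python3 -m jog '0.2 0.01 0.009 0 -0.24;0.4 0.01 0.009 0 -0.24;0.445 0.01 0.009 0 -0.24;0.445 0.01 0.009 0 -0.24;0.445 0.01 0.009 0 -0.24'
python3 -c "
from h import *
goto([.456,-.037,.271],YAW)
from rig import ctrl
cv2.imwrite('pics/c_w.png',ctrl.grab_frame('wrist')[:,:,::-1])
"
```

```text
clock: 2.82
tool_pos: [0.456, -0.0358, 0.273]
orientation: [0.105, 1.565, -0.106]
contact_force: [-0.7, -0.0, 0.6]
opening: 0.38
t 2.83 cur psi -0.134 scaled [ 0.0066 -0.0039  0.0006] spin -0.0001 q6 -0.09 F [-0.7 -0.   0.6] tcp [ 0.456  -0.0358  0.273 ]
```

View pics/c_w.png

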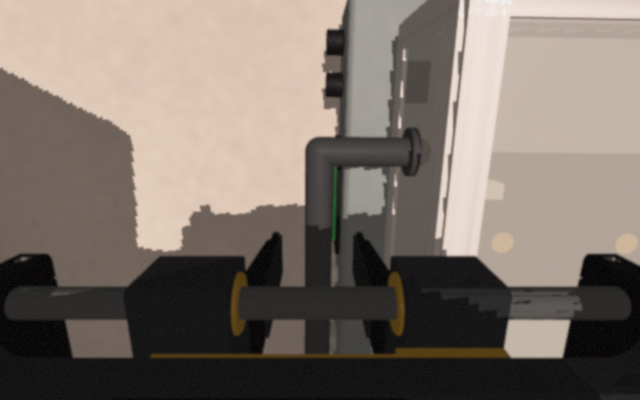

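The handle bar (columns 305–330) stands midway between the fingers (280 and 355), so I'll pinch it here.

```bash

python3 -m jog '0 0 0 0 -1;0 0 0 0 -1;0 0 0 0 -1;0 0 0 0 -1' 30
python3 -c "
from h import *
goto([.456,-.037,.271],YAW)
th0=0.0
r=np.hypot(.24,.04);a0=np.arctan2(.04,.24)
for th in [.1,.2,.3,.4,.5,.6,.7,.8,.9,.96]:
  fw=r*np.cos(a0+th);up=r*np.sin(a0+th)
  print(th,'dx %.3f dz %.3f'%(-(up-.04)/.3,(.24-fw)/.3))
"
```

```text
clock: 3.38
tool_pos: [0.4561, -0.0362, 0.2715]
orientation: [0.106, 1.566, -0.106]
contact_force: [4.6, 0.7, 1.3]
opening: 0.114
t 3.38 cur psi -0.135 scaled [ 0.0017 -0.0027 -0.0001] spin -0.0008 q6 -0.09 F [4.6 0.7 1.3] tcp [ 0.4561 -0.0362  0.2715]
0.1 dx -0.079 dz 0.017
0.2 dx -0.156 dz 0.042
0.3 dx -0.230 dz 0.075
0.4 dx -0.301 dz 0.115
0.5 dx -0.367 dz 0.162
0.6 dx -0.428 dz 0.215
0.7 dx -0.484 dz 0.274
0.8 dx -0.533 dz 0.338
0.9 dx -0.576 dz 0.407
0.96 dx -0.598 dz 0.450
```

```bash

python3 -m jog '-0.04 0 0.008 0 -1;-0.079 0 0.017 0 -1;-0.156 0 0.042 0 -1;-0.23 0 0.075 0 -1;-0.301 0 0.115 0 -1;-0.367 0 0.162 0 -1;-0.428 0 0.215 0 -1;-0.484 0 0.274 0 -1;-0.533 0 0.338 0 -1;-0.56 0 0.38 0 -1;-0.56 0 0.38 0 -1' 
python3 -c "
from h import *
goto([.456+.45*.3*.991,-.037-.45*.3*.134,.2725+.598*.3],YAW)"
```

```text
clock: 4.75
tool_pos: [0.5695, -0.0525, 0.4378]
orientation: [0.105, 1.569, -0.108]
contact_force: [8.8, -7.8, -13.1]
opening: 0.118
t 4.75 cur psi -0.135 scaled [-0.0469  0.0004  0.0681] spin -0.0009 q6 -0.07 F [  8.8  -7.8 -13.1] tcp [ 0.5695 -0.0525  0.4378]
```

```bash

python3 -m jog '-0.012 0 0.02 0 -1;-0.025 0 0.044 0 -1;-0.038 0 0.068 0 -1;-0.038 0 0.068 0 -1' 
python3 -c "
from h import *
goto([.456+.45*.3*.991,-.037-.45*.3*.134,.2725+.598*.3],YAW)"
```

```text
clock: 5.25
tool_pos: [0.589, -0.0552, 0.4485]
orientation: [0.105, 1.572, -0.108]
contact_force: [4.8, -9.3, -12.4]
opening: 0.117
t 5.25 cur psi -0.135 scaled [-0.0112  0.0008  0.0025] spin -0.001 q6 -0.07 F [  4.8  -9.3 -12.4] tcp [ 0.589  -0.0552  0.4485]
```

```bash

python3 -m jog '-0.01 0 0.02 0 -1;-0.02 0 0.035 0 -1;-0.02 0 0.035 0 -1' 
python3 -c "
from h import *
goto([.456+.45*.3*.991,-.037-.45*.3*.134,.2725+.598*.3],YAW)
from rig import ctrl
cv2.imwrite('pics/d_s.png',ctrl.grab_frame('scene')[:,:,::-1])"
```

```text
clock: 5.62
tool_pos: [0.5948, -0.056, 0.4491]
orientation: [0.107, 1.601, -0.106]
contact_force: [-41.1, -5.5, -27.5]
opening: 0.119
t 5.62 cur psi -0.135 scaled [-0.0089  0.0008 -0.0173] spin -0.0006 q6 -0.07 F [-41.1  -5.5 -27.5] tcp [ 0.5948 -0.056   0.4491]
```

View pics/d_s.png

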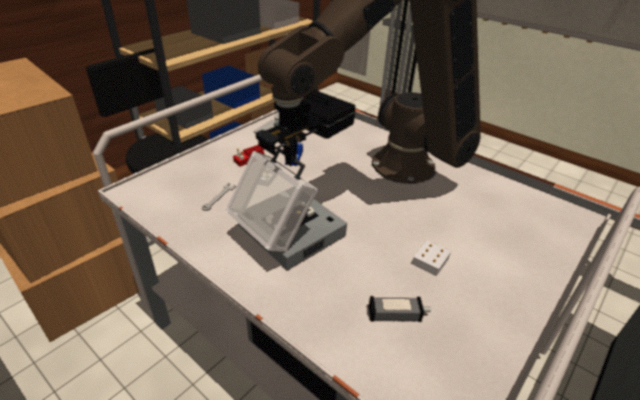

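```bash

python3 -m jog '0.015 0 -0.03 0 -1;0.015 0 -0.03 0 -0.3;0.015 0 -0.03 0 -0.3;0.015 0 -0.03 0 -0.3;-0.15 0 -0.03 0 -0.3;-0.3 0 -0.03 0 -0.3' 
python3 -c "
from h import *
goto([.40,-.33,.40],1.88)
from rig import ctrl
cv2.imwrite('pics/e_t.png',ctrl.grab_frame('top')[:,:,::-1])
"
```

```text
clock: 6.42
tool_pos: [0.5902, -0.0542, 0.5482]
orientation: [0.106, 1.568, -0.106]
contact_force: [-0.4, 0.9, 0.5]
opening: 0.348
t 6.42 cur psi -0.135 scaled [ 0.494  -0.9962 -0.5048] spin -1.3432 q6 -0.07 F [-0.4  0.9  0.5] tcp [ 0.5902 -0.0542  0.5482]
```

View pics/e_t.png

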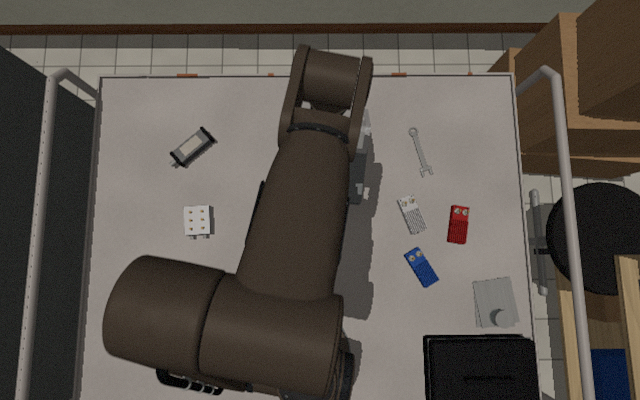

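```bash

python3 -m jog '0 0 -0.2 0 0;0 -0.1 -0.4 -0.1 0.5;0 -0.5 -0.5 -0.67 1;0 -0.5 -0.5 -0.67 1;0 -0.5 -0.5 -0.67 1;0 -0.5 -0.5 -0.67 1;0 -0.5 -0.5 -0.67 1;0 -0.5 -0.5 -0.67 1;0 -0.5 -0.5 -0.67 1' 
python3 -c "
from h import *
goto([.40,-.33,.40],1.88)
"
```

```text
clock: 7.6
tool_pos: [0.4214, -0.1827, 0.5467]
orientation: [-0.677, 1.462, 0.677]
contact_force: [-0.9, -0.2, -0.2]
opening: 0.996
t 7.60 cur psi 0.867 scaled [ 0.489  -0.2634 -0.4206] spin -0.6755 q6 -1.42 F [-0.9 -0.2 -0.2] tcp [ 0.4214 -0.1827  0.5467]
```

```bash

python3 -c "
from h import *
goto([.49,-.305,.40],1.88)
"
```

```text
t 7.60 cur psi 0.867 scaled [ 0.4891 -0.4381 -0.1629] spin -0.6755 q6 -1.42 F [-0.9 -0.2 -0.2] tcp [ 0.4214 -0.1827  0.5467]
```

```bash

python3 -m jog '0.49 -0.438 -0.163 -0.675 1;0.49 -0.438 -0.163 -0.675 1;0.49 -0.438 -0.163 -0.675 1;0.49 -0.438 -0.163 -0.675 1;0.49 -0.438 -0.163 -0.675 1;0.49 -0.438 -0.163 -0.675 1;0.49 -0.438 -0.163 -0.675 1;0.49 -0.438 -0.163 -0.675 1' 
python3 -c "
from h import *
goto([.49,-.305,.40],1.88)
from rig import ctrl
m=ctrl.camera_model('wrist'); cv2.imwrite('pics/f_w.png',ctrl.grab_frame('wrist')[:,:,::-1]); np.save('fw.npy',m['pose'])
cv2.imwrite('pics/f_t.png',cv2.resize(ctrl.grab_frame('top')[105:245,265:465,::-1],None,fx=4,fy=4,interpolation=cv2.INTER_CUBIC))
"
```

```text
clock: 8.6
tool_pos: [0.4904, -0.3048, 0.3996]
orientation: [-1.433, 1.047, 1.433]
contact_force: [-0.8, 0.6, -0.4]
opening: 1.004
t 8.60 cur psi 1.880 scaled [-0.0012  0.0014 -0.0002] spin -0.0001 q6 -2.55 F [-0.8  0.6 -0.4] tcp [ 0.4904 -0.3048  0.3996]
```

View pics/f_w.png

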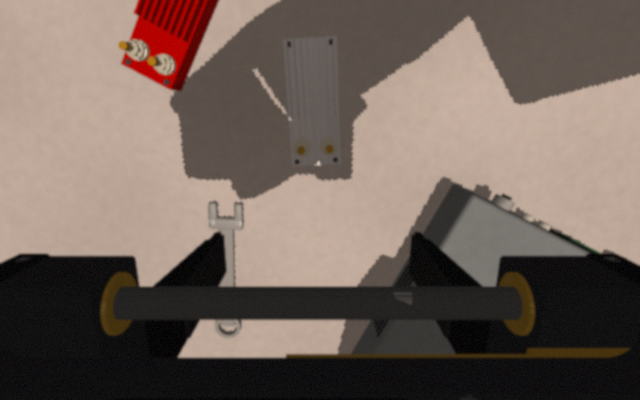

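View pics/f_t.png

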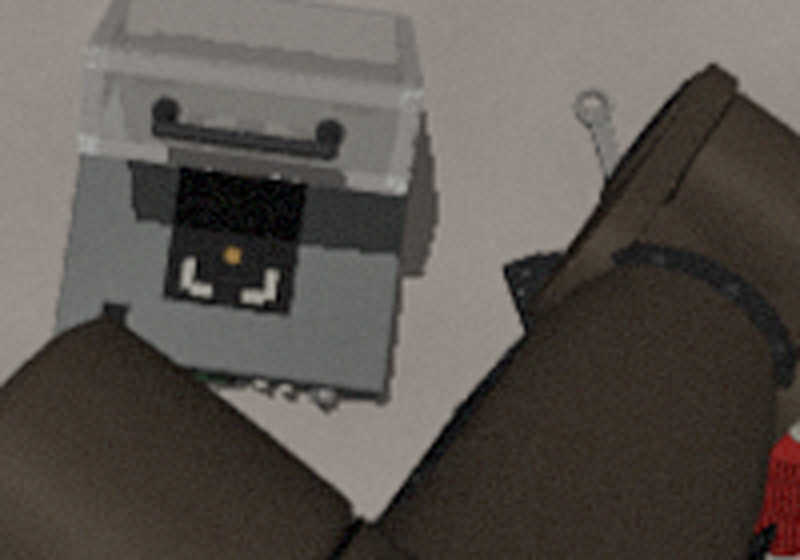

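```bash
python3 -c "
from h import *
im=cv2.imread('pics/f_w.png');c=np.clip(im[20:190,230:400].astype(float)*1.8,0,255).astype(np.uint8)
cv2.imwrite('pics/f_wz.png',cv2.resize(c,None,fx=3.5,fy=3.5,interpolation=cv2.INTER_CUBIC))
"
```

```text
(no output)
```

View pics/f_wz.png

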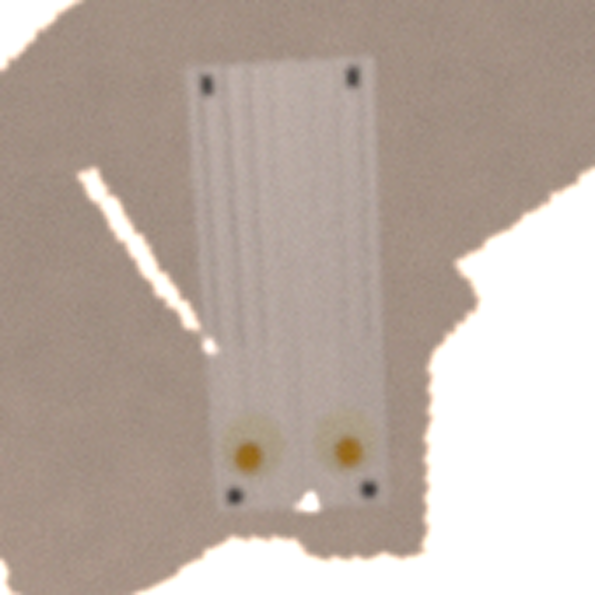

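```bash
python3 -c "
from h import *
from rig import ctrl
m=ctrl.camera_model('wrist');mt=ctrl.camera_model('top'); m['pose']=np.load('fw.npy')
C=lambda u:(230+(u[0]+.5)/3.5-.5,20+(u[1]+.5)/3.5-.5)
sc=[plane(m,C(u),.028) for u in [(207,83),(353,77),(235,496),(369,489)]]
for p in sc: print(p[:2])
c=np.mean(sc,0);d=(sc[2]+sc[3]-sc[0]-sc[1])/2;w=(sc[0]+sc[2]-sc[1]-sc[3])/2
print('c',c,np.linalg.norm(d),np.arctan2(d[1],d[0]),np.linalg.norm(w),np.arctan2(w[1],w[0]))
co=[plane(m,C(u),z) for u,z in [((188,68),.034),((373,60),.034),((222,510),.028),((384,503),.028)]]
for p in co: print(p[:2])
c=np.mean(co,0);d=(co[2]+co[3]-co[0]-co[1])/2;print('c',c,np.linalg.norm(d),np.arctan2(d[1],d[0]))
b=[plane(m,C(u),.058) for u in [(248,457),(348,451)]]; print('bush',b,np.mean(b,0))
T=lambda u:(265+(u[0]+.5)/4-.5,105+(u[1]+.5)/4-.5)
for n,u,z in [('screw',(232,256),.066),('Lin',(193,288),.078),('Rin',(264,299),.078),('Lout',(187,296),.078),('Rout',(274,305),.078),('bedFL',(164,297),.066),('bedFR',(290,313),.066),('deckFR',(386,398),.06)]: 
  p=plane(mt,T(u),z); q=p-np.array([.5935,-.0555,0]); print(n,p,'nest frame',q@ex,q@ey)
"
```

```text
[ 0.37604071 -0.36743636]
[ 0.36309273 -0.33152691]
[ 0.47766059 -0.32911161]
[ 0.46422359 -0.29347732]
c [ 0.4202544  -0.33038805  0.028     ] 0.10832924514369636 0.3602521899527958 0.03812700495714804 -1.217476540774774
[ 0.37487591 -0.37237009]
[ 0.35871473 -0.32780852]
[ 0.48262016 -0.33148199]
[ 0.46672043 -0.28815076]
c [ 0.42073281 -0.32995284  0.031     ] 0.1153035935077241 0.3573054914327519
bush [array([ 0.46214644, -0.32854875,  0.058     ]), array([ 0.45286777, -0.30447413,  0.058     ])] [ 0.45750711 -0.31651144  0.058     ]
screw [ 0.55894041 -0.05029714  0.066     ] nest frame -0.03494487832095293 0.0005390770471169863
Lin [ 0.53154573 -0.01994166  0.078     ] nest frame -0.06614944355180377 0.02696252436339962
Rin [ 0.52254983 -0.07416557  0.078     ] nest frame -0.06782042461121504 -0.027977132942120342
Lout [ 0.52535471 -0.01530941  0.078     ] nest frame -0.07290383319945284 0.030726135224390348
Rout [ 0.5178248  -0.08174551  0.078     ] nest frame -0.07149042036771508 -0.036120383117389944
bedFL [0.52701608 0.00257191 0.066     ] nest frame -0.07364628608270618 0.048669107793191974
bedFR [ 0.5136796  -0.09456085  0.066     ] nest frame -0.07388634275633829 -0.04937463994492041
deckFR [ 0.44772231 -0.16772814  0.06      ] nest frame -0.12947724640529096 -0.13069786956353807
```

```bash
python3 -c "
from h import *
goto([.4204,-.330,.36],.38)
"
python3 -m jog '0 0.23 0 1 1;0 0.23 0 1 1;0 0.23 0 1 1;0 0.23 0 1 1;0 0.23 0 1 1;0 0.23 0 1 1;0 0.23 0 1 1;0 0.23 0 1 1;0 0.23 0 1 1'
python3 -c "
from h import *
goto([.4204,-.330,.36],-1.214)
"
```

```text
t 8.70 cur psi 1.881 scaled [ 0.1322  0.2476 -0.0088] spin 1.0006 q6 -2.55 F [-0.4 -0.7 -0.2] tcp [ 0.4903 -0.3048  0.3997]
clock: 9.82
tool_pos: [0.4246, -0.326, 0.3997]
orientation: [-0.3, 1.55, 0.3]
contact_force: [-0.4, -0.7, -0.1]
opening: 1.003
t 9.82 cur psi 0.383 scaled [ 0.1323 -0.007  -0.018 ] spin 1.0646 q6 -1.16 F [-0.4 -0.7 -0.1] tcp [ 0.4246 -0.326   0.3997]
```

```bash

python3 -m jog '0.13 -0.007 -0.018 1 1;0.13 -0.007 -0.018 1 1;0.13 -0.007 -0.018 1 1;0.13 -0.007 -0.018 1 1;0.13 -0.007 -0.018 1 1;0.13 -0.007 -0.018 1 1;0.13 -0.007 -0.018 1 1;0.13 -0.007 -0.018 1 1;0.13 -0.007 -0.018 1 1'
python3 -c "
from h import *
goto([.4204,-.330,.195],-1.214)
"
```

```text
clock: 10.95
tool_pos: [0.4204, -0.33, 0.3607]
orientation: [0.866, 1.392, -0.866]
contact_force: [-0.0, 1.4, 0.1]
opening: 0.999
t 10.95 cur psi -1.113 scaled [ 5.522e-01 -1.000e-04 -1.000e-04] spin 0.0674 q6 0.32 F [-0.   1.4  0.1] tcp [ 0.4204 -0.33    0.3607]
```

```bash

python3 -m jog '0.15 0 0 0.067 1;0.3 0 0 0.067 1;0.45 0 0 0.067 1;0.55 0 0 0.067 1;0.55 0 0 0.067 1'
python3 -m jog '0 0 0 0 -0.5;0 0 0 0 -0.5;0 0 0 0 -0.5;0 0 0 0 -0.5;0 0 0 0 -0.5' 25
python3 -c "
from h import *
goto([.4204,-.330,.195],-1.214)
"
```

```text
clock: 11.58
tool_pos: [0.4202, -0.3299, 0.194]
orientation: [0.942, 1.361, -0.941]
contact_force: [0.5, -0.1, -0.1]
opening: 1.001
clock: 12.2
tool_pos: [0.4205, -0.3301, 0.1959]
orientation: [0.945, 1.355, -0.945]
contact_force: [0.4, -1.8, 0.6]
opening: 0.529
t 12.20 cur psi -1.218 scaled [ 0.0029 -0.0002 -0.0005] spin -0.0025 q6 0.43 F [ 0.4 -1.8  0.6] tcp [ 0.4205 -0.3301  0.1959]
```

```bash

python3 -c "
from h import *
goto([.42,-.27,.245],YAW-np.pi/2)
"
python3 -m jog '-0.1 0 0 0 -0.5;-0.16 0 0 0 -0.5;-0.16 0 0 0 -0.5'
python3 -c "
from h import *
goto([.42,-.27,.245],YAW-np.pi/2)
"
```

```text
t 12.20 cur psi -1.218 scaled [-0.1639  0.0678 -0.1885] spin 0.3247 q6 0.43 F [ 0.4 -1.8  0.6] tcp [ 0.4205 -0.3301  0.1959]
clock: 12.58
tool_pos: [0.4205, -0.33, 0.2443]
orientation: [0.945, 1.354, -0.945]
contact_force: [0.5, -0.1, -2.9]
opening: 0.526
t 12.57 cur psi -1.218 scaled [-0.0025  0.0677 -0.1884] spin 0.3246 q6 0.43 F [ 0.5 -0.1 -2.9] tcp [ 0.4205 -0.33    0.2443]
```

```bash

python3 -m jog '0 0.068 -0.188 0.325 -0.5;0 0.068 -0.188 0.325 -0.5;0 0.068 -0.188 0.325 -0.5;0 0.068 -0.188 0.325 -0.5;0.1 0.068 -0.188 0.325 -0.5;0.145 0.068 -0.188 0.325 -0.5;0.16 0.068 -0.188 0.325 -0.5;0.16 0.068 -0.188 0.325 -0.5'
python3 -m jog '0 0 0 0 0.2;0 0 0 0 1;0 0 0 0 1;0 0 0 0 1;-0.3 0 0 0 1;-0.5 0 0 0 1;-0.5 0 0 0 1;-0.5 0 0 0 1'
python3 -c "
from h import *
goto([.42,-.27,.345],YAW+np.pi/2)
"
```

```text
clock: 13.58
tool_pos: [0.4201, -0.2701, 0.1958]
orientation: [1.307, 1.143, -1.307]
contact_force: [0.1, -0.2, -3.2]
opening: 0.527
clock: 14.58
tool_pos: [0.42, -0.27, 0.3473]
orientation: [1.307, 1.139, -1.306]
contact_force: [0.2, -0.0, -0.9]
opening: 0.999
t 14.57 cur psi -1.705 scaled [ 0.0076 -0.0001  0.0001] spin 2.094 q6 1.00 F [ 0.2 -0.  -0.9] tcp [ 0.42   -0.27    0.3473]
```

```bash

python3 -m jog '0 0 0 -1 1;0 0 0 -1 1;0 0 0 -1 1;0 0 0 -1 1;0 0 0 -1 1;0 0 0 -1 1;0 0 0 -1 1;0 0 0 -1 1;0 0 0 -1 1'
python3 -m jog '0 0 0 -1 1;0 0 0 -1 1;0 0 0 -1 1;0 0 0 -1 1;0 0 0 -1 1;0 0 0 -1 1;0 0 0 -1 1;0 0 0 -1 1;0 0 0 -1 1'
python3 -c "
from h import *
goto([.48,-.278,.38],YAW+np.pi/2)
"
```

```text
clock: 15.7
tool_pos: [0.42, -0.27, 0.3443]
orientation: [0.163, 1.566, -0.161]
contact_force: [0.1, -0.3, 0.3]
opening: 1.002
clock: 16.82
tool_pos: [0.42, -0.27, 0.3449]
orientation: [-0.999, 1.329, 1.0]
contact_force: [-0.5, 0.3, 0.6]
opening: 1.002
t 16.82 cur psi 1.289 scaled [-0.1172 -0.1993  0.0301] spin -0.0983 q6 -1.99 F [-0.5  0.3  0.6] tcp [ 0.42   -0.27    0.3449]
```

```bash

python3 -m jog '-0.117 -0.2 0.03 -0.1 1;-0.117 -0.2 0.03 -0.1 1;-0.117 -0.2 0.03 -0.1 1;-0.117 -0.2 0.03 -0.1 1'
python3 -c "
from h import *
goto([.48,-.278,.38],YAW+np.pi/2)
from rig import ctrl
m=ctrl.camera_model('wrist'); im=ctrl.grab_frame('wrist')[:,:,::-1]; np.save('gw.npy',m['pose']);cv2.imwrite('pics/g_w.png',im)
"
```

```text
clock: 17.32
tool_pos: [0.4795, -0.2776, 0.3798]
orientation: [-1.112, 1.268, 1.115]
contact_force: [0.1, 0.4, 0.8]
opening: 1.0
t 17.32 cur psi 1.441 scaled [-0.0005 -0.0019 -0.0012] spin 0.003 q6 -2.09 F [0.1 0.4 0.8] tcp [ 0.4795 -0.2776  0.3798]
```

View pics/g_w.png

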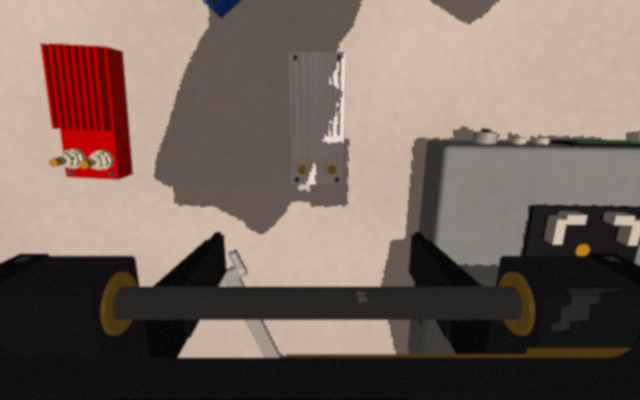

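```bash
python3 -c "
from h import *
from rig import ctrl
im=cv2.imread('pics/g_w.png');c=np.clip(im[35:205,250:390].astype(float)*1.8,0,255).astype(np.uint8)
cv2.imwrite('pics/g_wz.png',cv2.resize(c,None,fx=3.5,fy=3.5,interpolation=cv2.INTER_CUBIC))
"
```

```text
(no output)
```

View pics/g_wz.png

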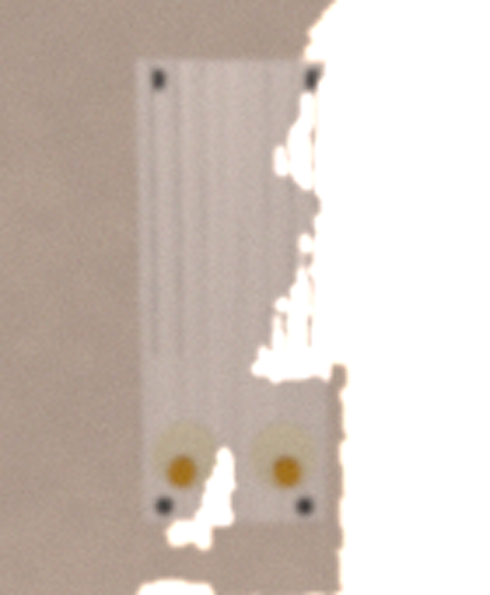

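```bash
python3 -c "
from h import *
from rig import ctrl
m=ctrl.camera_model('wrist'); m['pose']=np.load('gw.npy')
C=lambda u:(250+(u[0]+.5)/3.5-.5,35+(u[1]+.5)/3.5-.5)
sc=[plane(m,C(u),.028) for u in [(158,80),(312,80),(164,506),(305,506)]]
c=np.mean(sc,0);d=(sc[2]+sc[3]-sc[0]-sc[1])/2;w=(sc[0]+sc[2]-sc[1]-sc[3])/2
print('c',c,np.linalg.norm(d),np.arctan2(d[1],d[0]),np.linalg.norm(w),np.arctan2(w[1],w[0])+np.pi/2)
b=[plane(m,C(u),.058) for u in [(182,470),(286,470)]]; b=np.mean(b,0);print('bush c',b-.04*ex)
t=c-.045*ex;t[2]=.195+.008
goto(t,YAW+np.pi/2);print(t)
C2=[((583,250),.066)]
print(plane(m,(583,250),.066), 'expect', np.array([.594,-.0555,.066])-.035*ex)
"
```

```text
c [ 0.41952614 -0.26869385  0.028     ] 0.10803106858465389 -0.1319107619647174 0.0383327770481541 -0.1303470853234452
bush c [ 0.41855894 -0.2685863   0.058     ]
t 17.38 cur psi 1.442 scaled [0.5905 0.3512 0.0042] spin 0.0034 q6 -2.09 F [ 0.6 -0.5 -0.4] tcp [ 0.4795 -0.2777  0.38  ]
[ 0.37492955 -0.26268188  0.203     ]
[ 0.55978292 -0.04844372  0.066     ] expect [ 0.55931376 -0.05082402  0.066     ]
```

```bash

python3 -m jog '0.1 0.355 0.004 0.003 1;0.25 0.355 0.004 0.003 1;0.4 0.355 0.004 0.003 1;0.55 0.355 0.004 0.003 1;0.617 0.355 0.004 0.003 1;0.617 0.355 0.004 0.003 1;0.617 0.355 0.004 0.003 1'
python3 -c "
from h import *
goto([.3737,-.2629,.195],YAW+np.pi/2)"
python3 -m jog '0 0 0 0 -0.5;0 0 0 0 -0.5;0 0 0 0 -0.5;0 0 0 0 -0.5;0 0 0 0 -0.5' 45
python3 -c "
from h import *
goto([.3737,-.2629,.195],YAW+np.pi/2)"

```

```text
clock: 18.25
tool_pos: [0.3746, -0.2632, 0.1963]
orientation: [-1.112, 1.268, 1.111]
contact_force: [0.3, 0.5, 0.6]
opening: 1.004
t 18.25 cur psi 1.439 scaled [0.0043 0.0033 0.0007] spin 0.0016 q6 -2.20 F [0.3 0.5 0.6] tcp [ 0.3746 -0.2632  0.1963]
clock: 18.88
tool_pos: [0.3748, -0.2632, 0.1956]
orientation: [-1.112, 1.268, 1.112]
contact_force: [-0.7, -1.5, 0.2]
opening: 0.531
t 18.88 cur psi 1.440 scaled [0.0021 0.0036 0.0004] spin 0.0021 q6 -2.20 F [-0.7 -1.5  0.2] tcp [ 0.3748 -0.2632  0.1956]
```

```bash

python3 -m jog '-0.1 0 0 0 -0.5;-0.25 0 0 0 -0.5;-0.42 0 0 0 -0.5;-0.43 0 0 0 -0.5;-0.43 0 0 0 -0.5'
python3 -c "
from h import *
goto(np.array([.594,-.0555,.325])-.17*ex,YAW+np.pi/2)
from rig import ctrl
cv2.imwrite('pics/h_s.png',ctrl.grab_frame('scene')[:,:,::-1])
cv2.imwrite('pics/h_w.png',ctrl.grab_frame('wrist')[:,:,::-1])"

```

```text
clock: 19.5
tool_pos: [0.3745, -0.2629, 0.3239]
orientation: [-1.112, 1.268, 1.113]
contact_force: [-0.5, 0.1, -3.2]
opening: 0.525
t 19.50 cur psi 1.440 scaled [-0.0032 -0.0687  0.7827] spin 0.0021 q6 -2.20 F [-0.5  0.1 -3.2] tcp [ 0.3745 -0.2629  0.3239]
```

View pics/h_s.png

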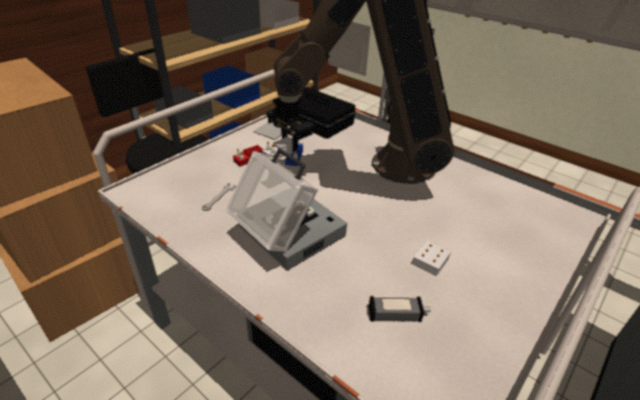

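View pics/h_w.png

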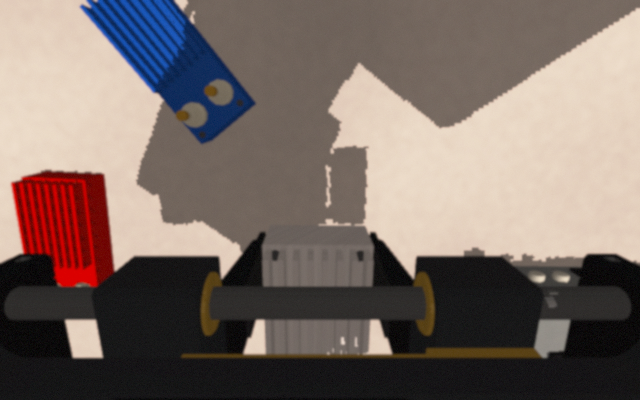

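```bash

python3 -m jog '0 -0.069 0.2 0.002 -0.5;0 -0.069 0.4 0.002 -0.5;0 -0.069 0.6 0.002 -0.5;0 -0.069 0.783 0.002 -0.5;0 -0.069 0.783 0.002 -0.5;0 -0.069 0.783 0.002 -0.5'
python3 -c "
from h import *
goto(np.array([.594,-.0555,.325])-.066*ex,YAW+np.pi/2)
from rig import ctrl
cv2.imwrite('pics/i_s.png',cv2.resize(ctrl.grab_frame('scene')[80:280,190:430,::-1],None,fx=3,fy=3,interpolation=cv2.INTER_CUBIC))
cv2.imwrite('pics/i_t.png',cv2.resize(ctrl.grab_frame('top')[85:265,225:465,::-1],None,fx=3,fy=3,interpolation=cv2.INTER_CUBIC))"

```

```text
clock: 20.35
tool_pos: [0.426, -0.0331, 0.3237]
orientation: [-1.11, 1.27, 1.112]
contact_force: [0.4, -0.5, -4.1]
opening: 0.524
t 20.35 cur psi 1.438 scaled [-4.90e-03 -3.45e-01  3.00e-04] spin 0.0007 q6 -1.67 F [ 0.4 -0.5 -4.1] tcp [ 0.426  -0.0331  0.3237]
```

View pics/i_s.png

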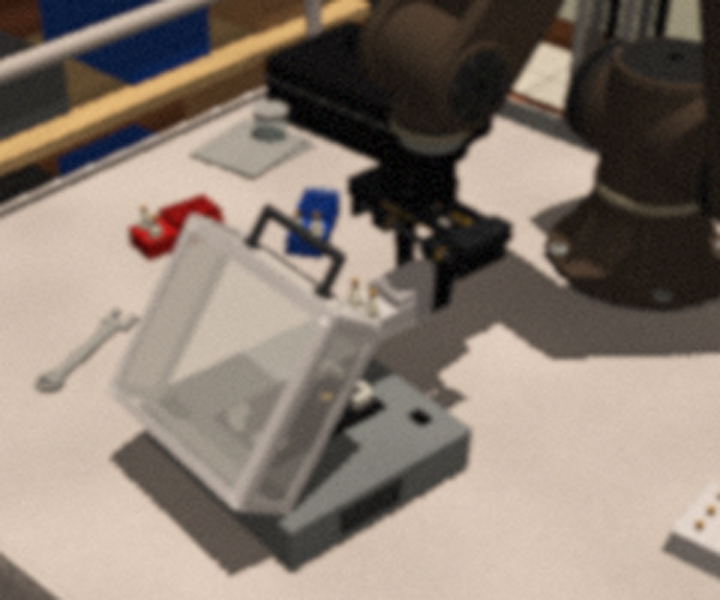

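View pics/i_t.png

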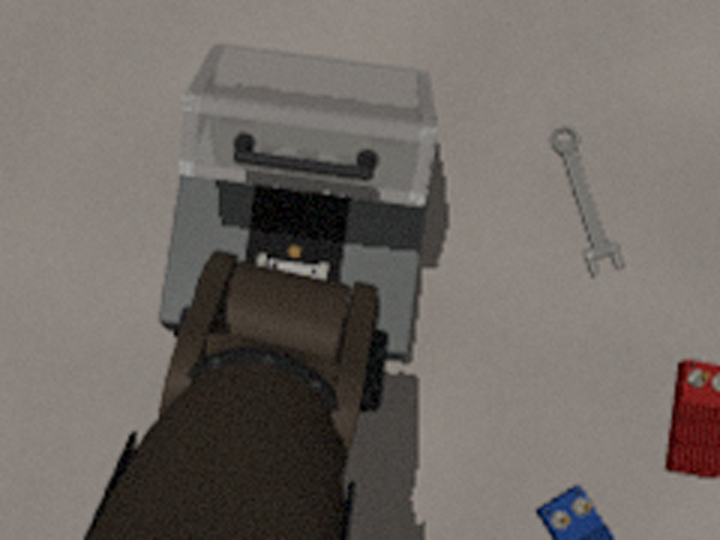

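```bash
python3 -c "
from h import *
from rig import ctrl
m=ctrl.camera_model('top')
for u in [(290,268),(218,252),(372,283)]:
  for z in [.34,.38,.42]:
    p=plane(m,(225+(u[0]+.5)/3-.5,85+(u[1]+.5)/3-.5),z)-np.array([.426,-.0331,0]); print(u,z,round(p@ex,4),round(p@ey,4))
ms=ctrl.camera_model('scene')
# heights on scene: project points on tool axis
for dz in [0,.05,.1,.15,-.112]:
  p=np.array([.426,-.0331,.3237+dz]); u=proj(ms,p); print(dz,(u[0]-190)*3,(u[1]-80)*3)
h=np.array([.594,-.0555,0])
hing=h+.1*ex
for nm,f,up in [('edge',.1147,.1638),('handle',.1049,.2195),('topc',.0533,.2068)]:
  p=hing-f*ex+np.array([0,0,.06+up]); u=proj(ms,p); v=proj(m,p);print(nm,p,(u-[190,80])*3,(v-[225,85])*3)
"
```

```text
(290, 268) 0.34 0.0607 -0.0005
(290, 268) 0.38 0.0525 -0.0009
(290, 268) 0.42 0.0443 -0.0014
(218, 252) 0.34 0.0663 0.0579
(218, 252) 0.38 0.0579 0.0549
(218, 252) 0.42 0.0495 0.0519
(372, 283) 0.34 0.0568 -0.0665
(372, 283) 0.38 0.0488 -0.064
(372, 283) 0.42 0.0408 -0.0616
0 429.5375530162625 134.46630815316772
0.05 432.2355766862752 87.78792878444783
0.1 435.0684931029126 38.775776413279175
0.15 438.0466779657113 -12.749658445210684
-0.112 423.936567457482 231.36869327948244
edge [ 0.57943178 -0.05353609  0.2238    ] [308.73258837 274.13924844] [299.23220786 191.27818714]
handle [ 0.58914393 -0.05484536  0.2795    ] [300.37990174 228.42059057] [302.09620432 163.1153285 ]
topc [ 0.64028135 -0.06173909  0.2668    ] [257.12890698 258.73342841] [308.90045999 110.6678688 ]
```

```bash

python3 -m jog '0 -0.15 0 0 -0.5;0 -0.3 0 0 -0.5;0 -0.345 0 0 -0.5;0.05 -0.345 0 0 -0.5;0.1 -0.345 0 0 -0.5;0.13 -0.345 0 0 -0.5;0.13 -0.345 0 0 -0.5'
python3 -c "
from h import *
goto(np.array([.594,-.0555,.2736])-.066*ex,YAW+np.pi/2)
from rig import ctrl
cv2.imwrite('pics/j_s.png',cv2.resize(ctrl.grab_frame('scene')[120:260,230:390,::-1],None,fx=4.5,fy=4.2,interpolation=cv2.INTER_CUBIC))
cv2.imwrite('pics/j_w.png',ctrl.grab_frame('wrist')[:,:,::-1])"

```

```text
clock: 21.32
tool_pos: [0.528, -0.0467, 0.2849]
orientation: [-1.109, 1.27, 1.111]
contact_force: [0.5, -0.1, -3.1]
opening: 0.521
t 21.32 cur psi 1.437 scaled [ 0.0375 -0.0019  0.0003] spin 0.0002 q6 -1.65 F [ 0.5 -0.1 -3.1] tcp [ 0.528  -0.0467  0.2849]
```

View pics/j_s.png

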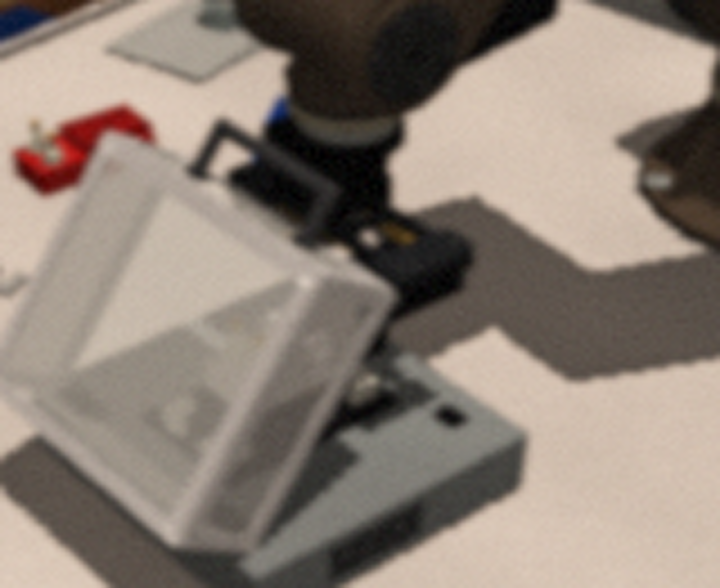

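View pics/j_w.png

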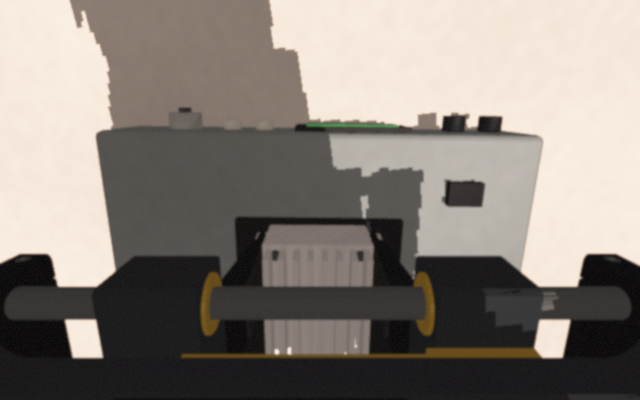

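```bash

python3 -m jog '0.012 0 0 0 -0.5;0.024 0 0 0 -0.5;0.032 0 0 0 -0.5;0.032 0 0 0 -0.5'
python3 -m jog '0.003 0 0 0 -0.5;0.006 0 0 0 -0.5;0.006 0 0 0 -0.5'

```

```text
clock: 21.92
tool_pos: [0.5285, -0.0468, 0.2758]
orientation: [-1.11, 1.27, 1.11]
contact_force: [0.2, 0.8, -3.0]
opening: 0.522
clock: 22.3
tool_pos: [0.5285, -0.0468, 0.2742]
orientation: [-1.11, 1.269, 1.11]
contact_force: [0.6, 0.5, -2.9]
opening: 0.523
```

```bash

python3 -m jog '0.003 0 0 0 -0.5;0.006 0 0 0 -0.5;0.006 0 0 0 -0.5'
python3 -m jog '0.003 0 0 0 -0.5;0.006 0 0 0 -0.5;0.006 0 0 0 -0.5'

```

```text
clock: 22.68
tool_pos: [0.5284, -0.0467, 0.2736]
orientation: [-1.111, 1.269, 1.109]
contact_force: [-3.4, 0.7, 12.1]
opening: 0.523
clock: 23.05
tool_pos: [0.5283, -0.0467, 0.2734]
orientation: [-1.111, 1.268, 1.108]
contact_force: [-10.2, 1.0, 35.0]
opening: 0.522
```

```bash

python3 -m jog '-0.009 0 0 0 -0.5;-0.009 0 0 0 -0.5' 20
python3 -m jog '0 0 0 0 -0.5;0 0 0 0 -0.5;0 0 0 0 -0.5' 3
python3 -m jog '0 0 0 0 0.12;0 0 0 0 0.15;0 0 0 0 0.2;0 0 0 0 0.3;0 0 0 0 0.3' 3
python3 -c "
from h import *
goto(np.array([.594,-.0555,.2736])-.066*ex,YAW+np.pi/2)
from rig import ctrl
cv2.imwrite('pics/k_w.png',ctrl.grab_frame('wrist')[:,:,::-1])"

```

```text
clock: 23.3
tool_pos: [0.5285, -0.0468, 0.2735]
orientation: [-1.11, 1.269, 1.11]
contact_force: [-1.1, -0.5, 7.3]
opening: 0.524
clock: 23.68
tool_pos: [0.5287, -0.0468, 0.2734]
orientation: [-1.111, 1.269, 1.109]
contact_force: [2.6, -0.3, 2.6]
opening: 0.526
clock: 24.3
tool_pos: [0.5285, -0.0468, 0.2733]
orientation: [-1.11, 1.269, 1.11]
contact_force: [0.5, 0.1, 0.2]
opening: 0.648
t 24.30 cur psi 1.437 scaled [-0.001  -0.0004  0.0003] spin 0.0001 q6 -1.65 F [0.5 0.1 0.2] tcp [ 0.5285 -0.0468  0.2733]
```

View pics/k_w.png

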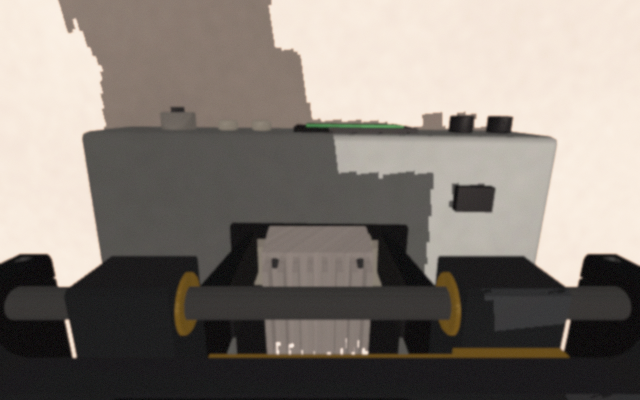

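```bash

python3 -m jog '-0.06 0 0 0 0.4;-0.2 0 0 0 0.4;-0.22 0 0 0 0.4;-0.22 0.11 0 0 -0.5;-0.22 0.11 0 0 -0.5;-0.22 0.11 0 0 -0.5'
python3 -c "
from h import *
goto(np.array([.594,-.0555,.272])-.099*ex,YAW+np.pi/2)
from rig import ctrl
cv2.imwrite('pics/l_w.png',ctrl.grab_frame('wrist')[:,:,::-1])
cv2.imwrite('pics/l_s.png',cv2.resize(ctrl.grab_frame('scene')[120:260,230:390,::-1],None,fx=4.5,fy=4.2,interpolation=cv2.INTER_CUBIC))
"

```

```text
clock: 25.1
tool_pos: [0.4962, -0.0425, 0.3391]
orientation: [-1.11, 1.269, 1.11]
contact_force: [0.6, 0.2, 0.2]
opening: 0.444
t 25.10 cur psi 1.437 scaled [0.2238 0.0013 0.0006] spin 0.0001 q6 -1.66 F [0.6 0.2 0.2] tcp [ 0.4962 -0.0425  0.3391]
```

View pics/l_w.png

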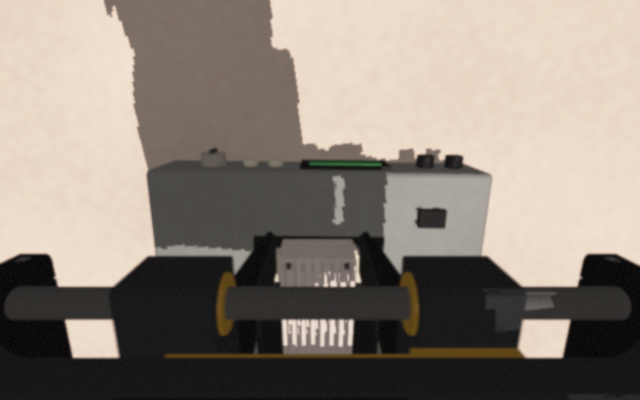

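View pics/l_s.png

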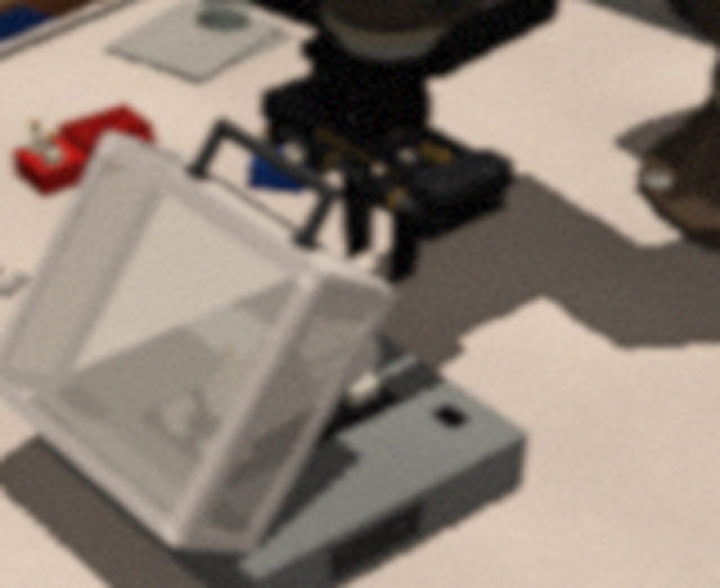

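```bash
python3 -c "
from h import *
from rig import ctrl
m=ctrl.camera_model('wrist')
N=np.array([.594,-.0555,0])
for u,z in [((283,241),.079),((354,241),.079),((279,262),.109),((357,262),.109),((318,262),.12),((255,237),.066),((382,237),.066)]:
  p=plane(m,u,z)-N; print(u,z,np.round([p@ex,p@ey],4))
"

```

```text
(283, 241) 0.079 [-0.0776 -0.0236]
(354, 241) 0.079 [-0.0776  0.0275]
(279, 262) 0.109 [-0.075  -0.0235]
(357, 262) 0.109 [-0.0749  0.0266]
(318, 262) 0.12 [-0.08    0.0015]
(255, 237) 0.066 [-0.0758 -0.0461]
(382, 237) 0.066 [-0.0757  0.0501]
```

```bash

python3 -m jog '0.05 0 0 0 -0.5;0.12 0 0 0 -0.5;0.19 0 0 0 -0.5;0.224 0 0 0 -0.5;0.224 0 0 0 -0.5;0.224 -0.02 0 0 -0.5;0.224 -0.02 0 0 -0.5' 20
python3 -c "
from h import *
goto(np.array([.594,-.0555,.272])-.069*ex,YAW+np.pi/2)
"

```

```text
clock: 26.08
tool_pos: [0.5023, -0.0433, 0.2728]
orientation: [-1.111, 1.268, 1.109]
contact_force: [-0.4, 0.2, -0.3]
opening: 0.249
t 26.07 cur psi 1.437 scaled [ 0.0026 -0.0784  0.0004] spin 0.0002 q6 -1.65 F [-0.4  0.2 -0.3] tcp [ 0.5023 -0.0433  0.2728]
```

```bash

python3 -m jog '0.002 -0.02 0 0 -0.5;0.002 -0.035 0 0 -0.5;0.002 -0.045 0 0 -0.5;0.002 -0.045 0 0 -0.5'
python3 -m jog '0 -0.01 0 0 -0.5;0 -0.018 0 0 -0.5;0 -0.018 0 0 -0.5'
python3 -c "
from h import *
goto(np.array([.594,-.0555,.272])-.069*ex,YAW+np.pi/2)
from rig import ctrl
cv2.imwrite('pics/m_w.png',ctrl.grab_frame('wrist')[:,:,::-1])
"

```

```text
clock: 26.58
tool_pos: [0.5154, -0.045, 0.2715]
orientation: [-1.11, 1.269, 1.11]
contact_force: [-0.6, 0.3, -0.4]
opening: 0.249
clock: 26.95
tool_pos: [0.5208, -0.0457, 0.2716]
orientation: [-1.111, 1.269, 1.109]
contact_force: [0.2, 0.3, 1.3]
opening: 0.25
t 26.95 cur psi 1.437 scaled [-0.0013 -0.0163  0.0003] spin 0.0002 q6 -1.65 F [0.2 0.3 1.3] tcp [ 0.5208 -0.0457  0.2716]
```

View pics/m_w.png

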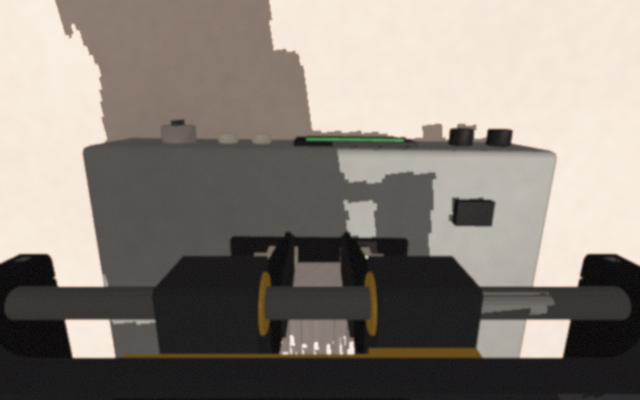

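```bash

python3 -m jog '0 -0.008 0 0 -0.5;0 -0.014 0 0 -0.5;0 -0.014 0 0 -0.5'
python3 -m jog '0 -0.005 0 0 -0.5;0 -0.008 0 0 -0.5;0 -0.008 0 0 -0.5'
python3 -c "
from h import *
goto(np.array([.594,-.0555,.272])-.069*ex,YAW+np.pi/2)
from rig import ctrl
im=ctrl.grab_frame('wrist')[:,:,::-1]
cv2.imwrite('pics/n_w.png',cv2.resize(im[220:360,210:430],None,fx=3.5,fy=3.5,interpolation=cv2.INTER_CUBIC))
cv2.imwrite('pics/n_s.png',cv2.resize(ctrl.grab_frame('scene')[120:260,230:390,::-1],None,fx=4.5,fy=4.2,interpolation=cv2.INTER_CUBIC))
"

```

```text
clock: 27.38
tool_pos: [0.5244, -0.0462, 0.2716]
orientation: [-1.11, 1.27, 1.111]
contact_force: [-4.5, 1.4, 4.4]
opening: 0.249
clock: 27.75
tool_pos: [0.5268, -0.0465, 0.2716]
orientation: [-1.11, 1.27, 1.111]
contact_force: [-5.3, 1.0, 5.6]
opening: 0.247
t 27.75 cur psi 1.437 scaled [-0.0014  0.0041  0.0003] spin 0.0002 q6 -1.65 F [-5.3  1.   5.6] tcp [ 0.5268 -0.0465  0.2716]
```

View pics/n_w.png

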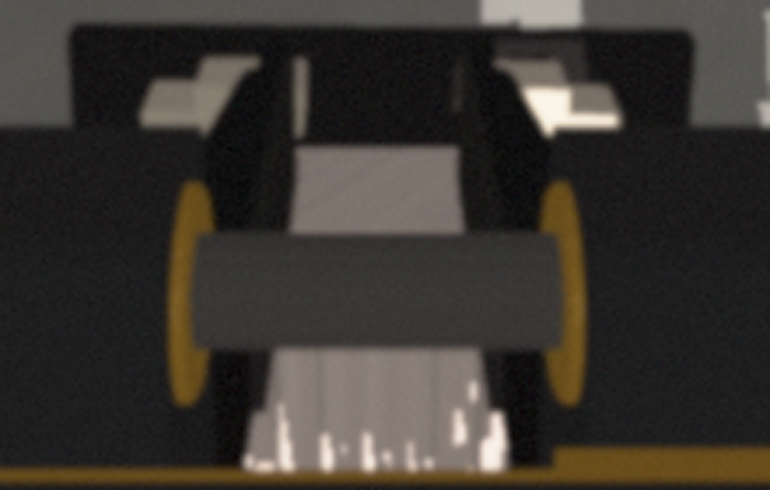

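View pics/n_s.png

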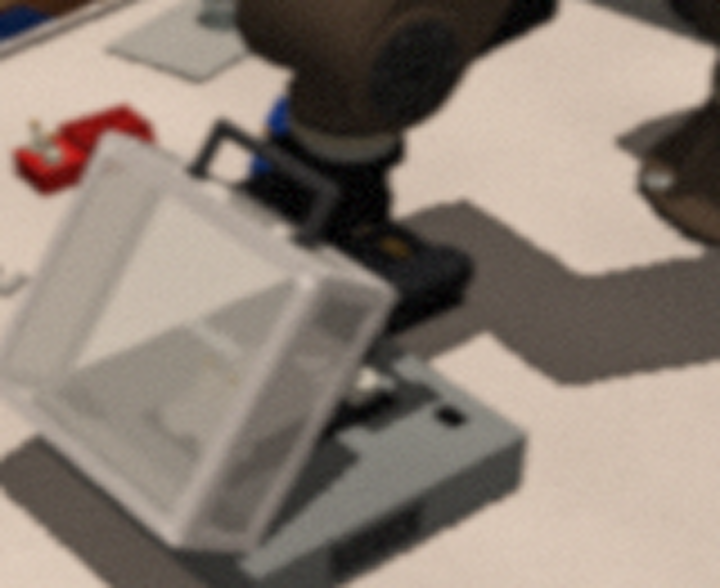

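```bash
python3 -c "
from h import *
from rig import ctrl
m=ctrl.camera_model('wrist')
N=np.array([.594,-.0555,0])
C=lambda u:(210+(u[0]+.5)/3.5-.5,220+(u[1]+.5)/3.5-.5)
for u,z in [((376,145),.066),((376,145),.078),((376,30),.066),((300,138),.078),((225,58),.078),((540,60),.078),((260,70),.078),((500,70),.078)]:
  p=plane(m,C(u),z)-N; print(u,z,np.round([p@ex,p@ey],4))
"

```

```text
(376, 145) 0.066 [-0.0562  0.0011]
(376, 145) 0.078 [-0.0617  0.0011]
(376, 30) 0.066 [-0.0759  0.0011]
(300, 138) 0.078 [-0.0628 -0.0104]
(225, 58) 0.078 [-0.0757 -0.0213]
(540, 60) 0.078 [-0.0753  0.0255]
(260, 70) 0.078 [-0.0738 -0.0161]
(500, 70) 0.078 [-0.0738  0.0196]
```

```bash

python3 -m jog '0 0.05 0 0 -0.5;-0.2 0.12 0 0 -0.5;-0.3 0.25 0 0 -0.5;-0.3 0.3 0 0 -0.5;-0.3 0.3 0 0 -0.5'
python3 -c "
from h import *
goto(np.array([.594,-.0555,.272])-.069*ex,YAW+np.pi/2)
from rig import ctrl
m=ctrl.camera_model('wrist');np.save('ow.npy',m['pose'])
im=ctrl.grab_frame('wrist')[:,:,::-1]
cv2.imwrite('pics/o_w.png',cv2.resize(im[180:360,150:490],None,fx=2.3,fy=2.3,interpolation=cv2.INTER_CUBIC))
cv2.imwrite('pics/o_t.png',cv2.resize(ctrl.grab_frame('top')[105:225,255:415,::-1],None,fx=5,fy=5,interpolation=cv2.INTER_CUBIC))
cv2.imwrite('pics/o_s.png',cv2.resize(ctrl.grab_frame('scene')[120:260,230:390,::-1],None,fx=4.5,fy=4.2,interpolation=cv2.INTER_CUBIC))
"

```

```text
clock: 28.48
tool_pos: [0.4372, -0.0345, 0.3612]
orientation: [-1.11, 1.269, 1.11]
contact_force: [0.3, -0.3, 0.0]
opening: 0.249
t 28.48 cur psi 1.437 scaled [ 0.2974 -0.2972  0.0004] spin 0.0 q6 -1.67 F [ 0.3 -0.3  0. ] tcp [ 0.4372 -0.0345  0.3612]
```

View pics/o_w.png

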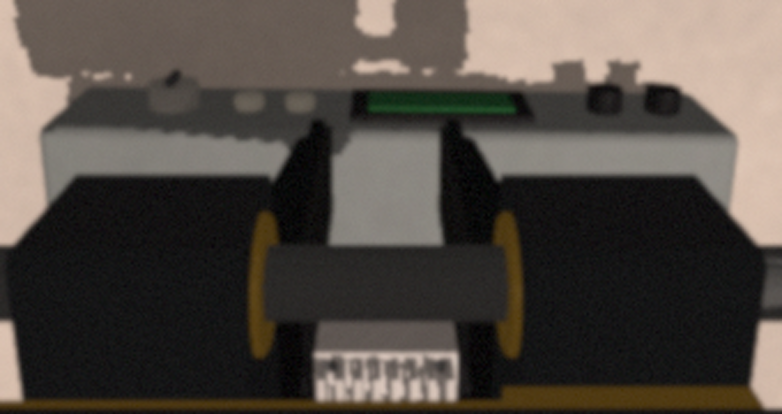

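View pics/o_t.png

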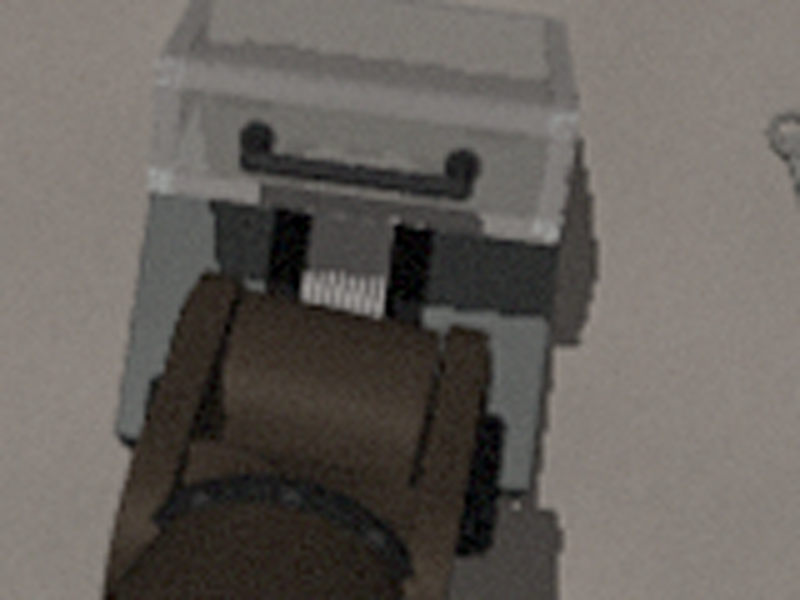

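View pics/o_s.png

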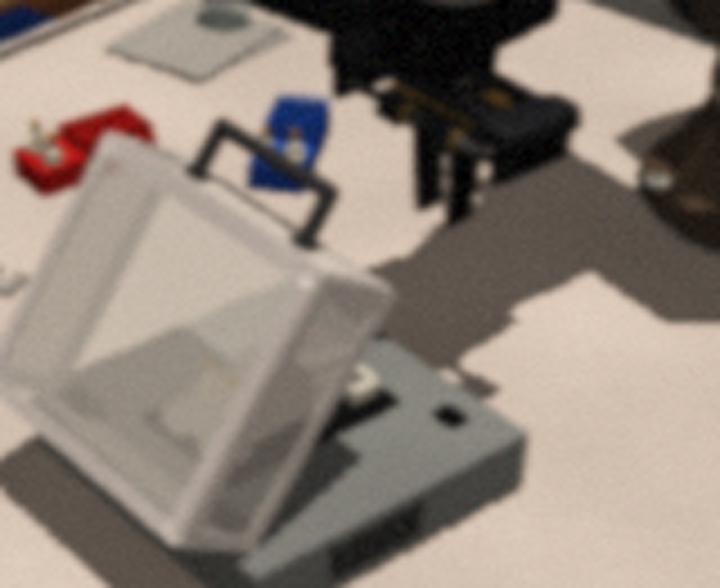

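```bash

python3 -m jog '-0.1 0 0.3 0 -0.3;-0.3 0 0.8 0.3 -0.3;-0.3 0 0.8 0.6 -0.3;-0.3 0 0.8 1 -0.3;-0.3 0 0.8 1 -0.3;-0.3 0 0.8 1 -0.3;-0.3 0 0.8 1 -0.3;-0.3 0 0.8 1 -0.3;-0.3 0 0.8 1 -0.3'
python3 -c "
from h import *
goto(np.array([.594,-.0555,.272])-.069*ex,YAW)
from rig import ctrl
cv2.imwrite('pics/p_t.png',cv2.resize(ctrl.grab_frame('top')[105:225,255:415,::-1],None,fx=5,fy=5,interpolation=cv2.INTER_CUBIC))
"

```

```text
clock: 29.75
tool_pos: [0.4708, 0.2036, 0.4503]
orientation: [0.005, 1.572, -0.005]
contact_force: [0.1, -0.3, -0.4]
opening: 0.351
t 29.75 cur psi -0.006 scaled [ 0.5945 -0.8316  0.1887] spin 0.0853 q6 0.29 F [ 0.1 -0.3 -0.4] tcp [0.4708 0.2036 0.4503]
```

View pics/p_t.png

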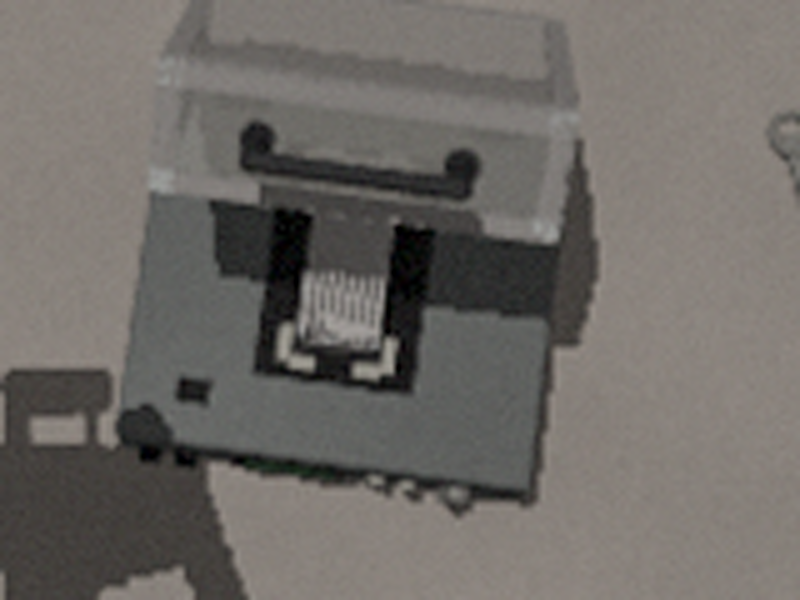

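```bash
python3 -c "
from h import *
from rig import ctrl
im=cv2.imread('pics/p_t.png')
cv2.imwrite('pics/p_tz.png',cv2.resize(np.clip(im[190:410,240:450].astype(float)*1.6,0,255).astype(np.uint8),None,fx=2.7,fy=2.7,interpolation=cv2.INTER_CUBIC))
m=ctrl.camera_model('top')
N=np.array([.594,-.0555,0])
C=lambda u:(255+(u[0]+.5)/5-.5,105+(u[1]+.5)/5-.5)
for u,z in [((298,345),.066),((298,345),.078),((380,357),.066),((380,357),.078),((300,268),.106),((387,280),.106),((283,365),.078),((392,375),.078),((255,370),.066),((412,390),.066)]:
  p=plane(m,C(u),z)-N; print(u,z,np.round([p@ex,p@ey],4))
"

```

```text
(298, 345) 0.066 [-0.0543  0.0244]
(298, 345) 0.078 [-0.0568  0.0241]
(380, 357) 0.066 [-0.0555 -0.0269]
(380, 357) 0.078 [-0.0579 -0.0267]
(300, 268) 0.106 [-0.0154  0.028 ]
(387, 280) 0.106 [-0.0162 -0.0249]
(283, 365) 0.078 [-0.0703  0.0316]
(392, 375) 0.078 [-0.0681 -0.0353]
(255, 370) 0.066 [-0.0733  0.0488]
(412, 390) 0.066 [-0.0736 -0.049 ]
```

View pics/p_tz.png

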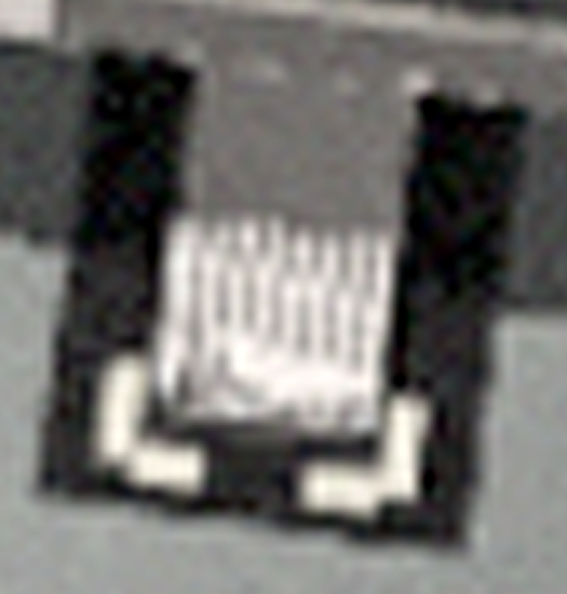

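```bash

python3 -c "
from h import *
goto(np.array([.594,-.0555,.33])-.12*ex,YAW+np.pi/2)"
python3 -m jog '0 0 0 -0.96 -0.6;0 0 0 -0.96 -0.6;0 0 0 -0.96 -0.6;0 0 0 -0.96 -0.8;0 0 0 -0.96 -0.8;0.2 -0.8 0 -0.96 -0.8;0.36 -0.8 0 -0.96 -0.8;0.36 -0.8 0 -0.96 -0.8;0.36 -0.8 0 -0.96 -0.8;0.36 -0.8 0 -0.96 -0.8'
python3 -c "
from h import *
goto(np.array([.594,-.0555,.33])-.105*ex,YAW+np.pi/2)"
```

```text
t 29.80 cur psi -0.016 scaled [ 0.4014 -0.8098  0.0275] spin -0.9682 q6 0.29 F [-0.4  0.1  0.8] tcp [0.4708 0.2036 0.4504]
clock: 31.05
tool_pos: [0.4701, -0.0392, 0.3414]
orientation: [-1.112, 1.269, 1.115]
contact_force: [-0.0, 0.5, 0.1]
opening: 0.099
t 31.05 cur psi 1.441 scaled [ 0.0378 -0.0666  0.0008] spin 0.003 q6 -1.66 F [-0.   0.5  0.1] tcp [ 0.4701 -0.0392  0.3414]
```

```bash

python3 -m jog '0.07 0 0 0.003 -0.8;0.07 -0.1 0 0.003 -0.8;0.07 -0.213 0 0.003 -0.8;0.07 -0.213 0 0.003 -0.8;0.12 -0.213 0 0.003 -0.8;0.13 -0.213 0 0.003 -0.8;0.13 -0.213 0 0.003 -0.8'
python3 -c "
from h import *
goto(np.array([.594,-.0555,.296])-.061*ex,YAW+np.pi/2)"
```

```text
clock: 31.92
tool_pos: [0.5328, -0.045, 0.3041]
orientation: [-1.109, 1.271, 1.11]
contact_force: [0.4, -0.2, 0.6]
opening: 0.1
t 31.93 cur psi 1.436 scaled [ 0.0269 -0.0035 -0.0075] spin -0.0006 q6 -1.64 F [ 0.4 -0.2  0.6] tcp [ 0.5328 -0.045   0.3041]
```

```bash

python3 -m jog '0.01 0 0 0 -0.8;0.018 0 0 0 -0.8;0.018 0 0 0 -0.8'
python3 -m jog '0.004 0 0 0 -0.8;0.008 0 0 0 -0.8;0.008 0 0 0 -0.8'
python3 -m jog '0.003 0 0 0 -0.8;0.006 0 0 0 -0.8;0.006 0 0 0 -0.8'
```

```text
clock: 32.3
tool_pos: [0.5331, -0.045, 0.2991]
orientation: [-1.109, 1.27, 1.109]
contact_force: [-0.6, 0.6, 0.6]
opening: 0.099
clock: 32.67
tool_pos: [0.5332, -0.045, 0.2966]
orientation: [-1.109, 1.27, 1.109]
contact_force: [-0.4, 0.0, 1.1]
opening: 0.1
clock: 33.05
tool_pos: [0.5331, -0.045, 0.2961]
orientation: [-1.11, 1.269, 1.108]
contact_force: [-4.3, 1.0, 14.8]
opening: 0.102
```

```bash

python3 -m jog '-0.1 0.03 0 0 -0.8;-0.3 0.1 0 0 -0.8;-0.5 0.2 0 0 -0.5;-0.7 0.25 0 0.3 -0.3;-0.84 0.25 0 0.6 -0.24;-0.84 0.25 0 1 -0.24;-0.84 0.25 0 1 -0.24;-0.84 0.25 0 1 -0.24;-0.84 0.25 0 1 -0.24;-0.84 0.25 0 1 -0.24;-0.84 0.25 0 1 -0.24;-0.84 0.25 0 1 -0.24'
python3 -c "
from h import *
goto([.5885,-.0545,.55],YAW)
from rig import ctrl
cv2.imwrite('pics/q_t.png',cv2.resize(ctrl.grab_frame('top')[105:225,255:415,::-1],None,fx=5,fy=5,interpolation=cv2.INTER_CUBIC))
"
```

```text
clock: 34.55
tool_pos: [0.4588, -0.0349, 0.5469]
orientation: [0.05, 1.57, -0.05]
contact_force: [0.5, -0.1, 0.7]
opening: 0.377
t 34.55 cur psi -0.063 scaled [-0.0103 -0.0377  0.4357] spin 0.0472 q6 -0.16 F [ 0.5 -0.1  0.7] tcp [ 0.4588 -0.0349  0.5469]
```

View pics/q_t.png

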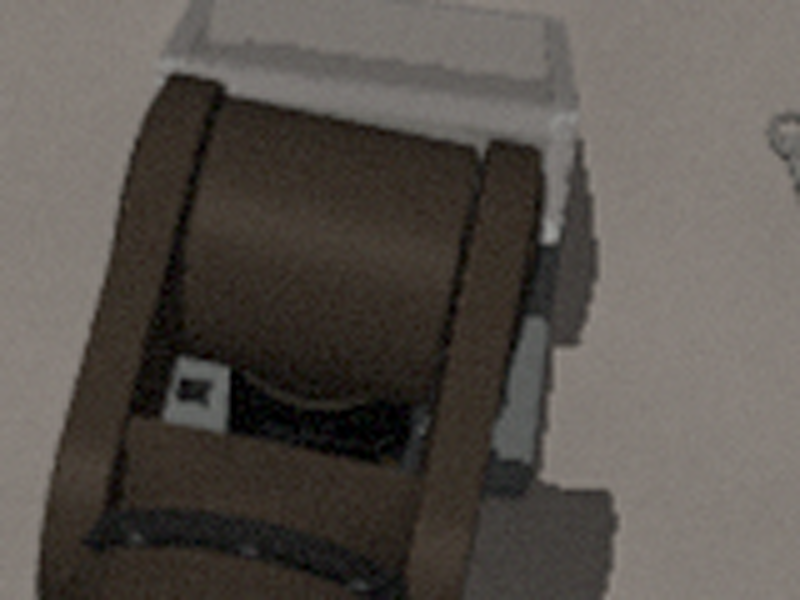

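```bash

python3 -m jog '0 -0.038 0.2 0.047 -0.24;0 -0.038 0.436 0.047 -0.24;0 -0.038 0.436 0.047 -0.24;0.1 -0.038 0.436 0.047 -0.24;0.2 -0.038 0.436 0.047 -0.24;0.2 -0.038 0.436 0.047 -0.24'
python3 -c "
from h import *
goto([.5885,-.0545,.4505],YAW)
from rig import ctrl
cv2.imwrite('pics/r_w.png',ctrl.grab_frame('wrist')[:,:,::-1])
"
```

```text
clock: 35.35
tool_pos: [0.5882, -0.0547, 0.4856]
orientation: [0.104, 1.572, -0.103]
contact_force: [0.0, -0.6, 0.6]
opening: 0.382
t 35.35 cur psi -0.132 scaled [0.1169 0.0007 0.0015] spin 0.0011 q6 -0.07 F [ 0.  -0.6  0.6] tcp [ 0.5882 -0.0547  0.4856]
```

View pics/r_w.png

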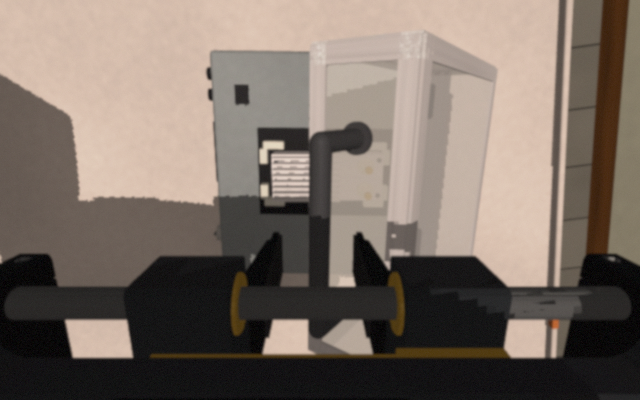

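```bash

python3 -m jog '0.06 0 0.001 0 -0.24;0.117 0 0.001 0 -0.24;0.117 0 0.001 0 -1;0.117 0 0.001 0 -1;0.117 0 0.001 0 -1;0.117 0 0.001 0 -1' 30
python3 -c "
from h import *
goto([.5885,-.0545,.4505],YAW)"
```

```text
clock: 36.15
tool_pos: [0.5887, -0.0548, 0.453]
orientation: [0.106, 1.567, -0.106]
contact_force: [-4.2, 0.3, 6.0]
opening: 0.115
t 36.15 cur psi -0.135 scaled [ 0.0084  0.0007 -0.0009] spin -0.0006 q6 -0.07 F [-4.2  0.3  6. ] tcp [ 0.5887 -0.0548  0.453 ]
```

```bash

python3 -m jog '0.022 0 -0.043 0 -1;0.065 0 -0.112 0 -1;0.114 0 -0.176 0 -1;0.17 0 -0.235 0 -1;0.231 0 -0.288 0 -1;0.297 0 -0.335 0 -1;0.368 0 -0.375 0 -1;0.42 0 -0.4 0 -1;0.46 0 -0.415 0 -1;0.5 0 -0.427 0 -1;0.519 0 -0.433 0 -1;0.519 0 -0.433 0 -1'
python3 -c "
from h import *
goto([.456,-.036,.2715],YAW)"
```

```text
clock: 37.65
tool_pos: [0.4605, -0.037, 0.296]
orientation: [0.107, 1.567, -0.106]
contact_force: [2.8, 6.0, -6.6]
opening: 0.118
t 37.65 cur psi -0.135 scaled [ 0.0815  0.0011 -0.0154] spin -0.0009 q6 -0.09 F [ 2.8  6.  -6.6] tcp [ 0.4605 -0.037   0.296 ]
```

```bash

python3 -m jog '0.02 0 -0.004 0 -1;0.04 0 -0.008 0 -1;0.06 0 -0.012 0 -1;0.08 0 -0.015 0 -1;0.08 0 -0.015 0 -1'
python3 -m jog '0.01 0 0 0 -1;0.02 0 0 0 -1;0.025 0 0 0 -1;0.025 0 0 0 -1'
python3 -c "
from h import *
goto([.456,-.036,.2715],YAW)"
```

```text
clock: 38.28
tool_pos: [0.4556, -0.0362, 0.2719]
orientation: [0.107, 1.569, -0.106]
contact_force: [-0.3, 7.4, -5.7]
opening: 0.115
clock: 38.78
tool_pos: [0.4552, -0.0365, 0.2668]
orientation: [0.106, 1.568, -0.106]
contact_force: [-13.6, 1.5, 39.9]
opening: 0.118
t 38.77 cur psi -0.135 scaled [-0.0155  0.002   0.0024] spin -0.0005 q6 -0.09 F [-13.6   1.5  39.9] tcp [ 0.4552 -0.0365  0.2668]
```

```bash

python3 -m jog '-0.008 0 0 0 -1;-0.008 0 0 0 -0.24;-0.008 0 0 0 -0.24;-0.008 0 0 0 -0.24;-0.2 0 0 0 -0.24;-0.4 0 0 0 -0.24;-0.5 0 0 0 -0.24;-0.5 0 0 0 -0.24'
python3 -m jog '0 0.5 -0.1 0 -0.24;0 1 -0.1 0 -0.24;0 1 -0.1 0 -0.24;0 1 -0.1 0 -0.24;0 1 -0.1 0 -0.24;0 1 -0.1 0 -0.24'
python3 -c "
from h import *
from rig import ctrl
goto([.456,-.036,.2715],YAW)
cv2.imwrite('pics/s_t.png',cv2.resize(ctrl.grab_frame('top')[105:225,255:415,::-1],None,fx=5,fy=5,interpolation=cv2.INTER_CUBIC))
cv2.imwrite('pics/s_s.png',ctrl.grab_frame('scene')[:,:,::-1])
"
```

```text
clock: 39.78
tool_pos: [0.4558, -0.0367, 0.4165]
orientation: [0.105, 1.564, -0.106]
contact_force: [0.6, 0.2, -0.4]
opening: 0.378
clock: 40.52
tool_pos: [0.4662, 0.2674, 0.4127]
orientation: [0.102, 1.57, -0.104]
contact_force: [-0.3, -0.1, -0.5]
opening: 0.376
t 40.52 cur psi -0.131 scaled [ 0.4712 -1.0066  0.0995] spin 0.0019 q6 0.53 F [-0.3 -0.1 -0.5] tcp [0.4662 0.2674 0.4127]
```

View pics/s_t.png

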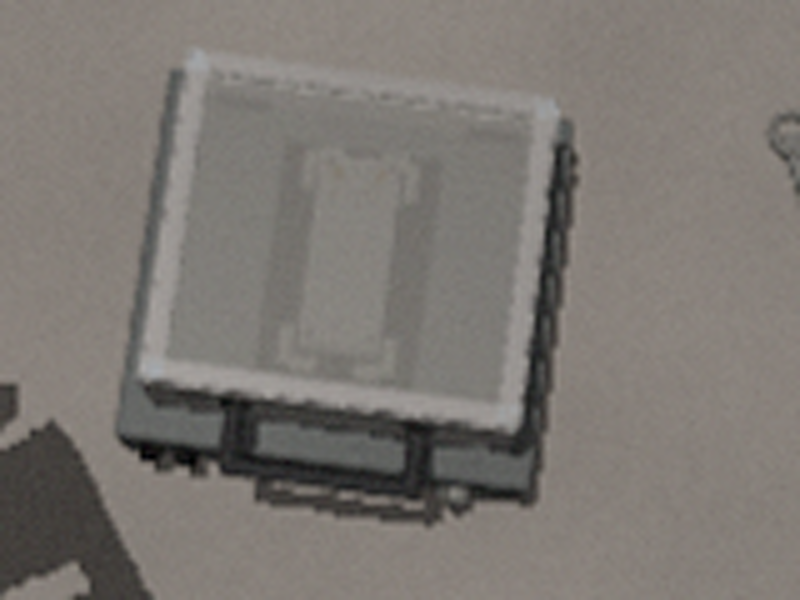

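View pics/s_s.png

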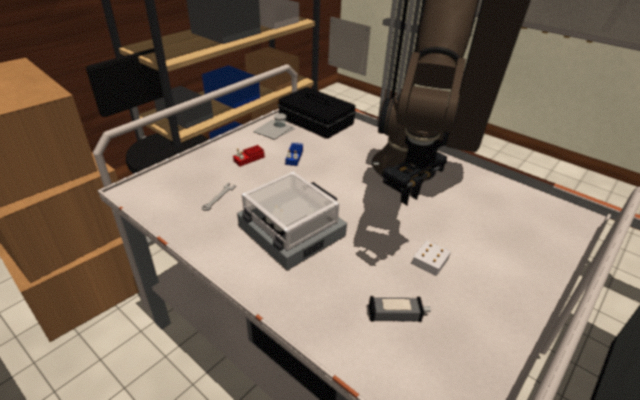

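```bash
python3 -c "
from h import *
from rig import ctrl
mt=ctrl.camera_model('top');ms=ctrl.camera_model('scene')
N=np.array([.594,-.0555,0])
for th in [0,.03,.06]:
  for y in [.11,-.11]:
    c,s=np.cos(th),np.sin(th); p=N+(.1-(.2*c-.075*s))*ex+y*ey; p[2]=.06+.2*s+.075*c
    print(th,y,(proj(mt,p)-[255,105])*5,proj(ms,p))
a,b=cv2.imread('pics/a_scene.png'),cv2.imread('pics/s_s.png')
v=np.vstack([cv2.resize(i[165:245,230:350],None,fx=4,fy=3.6,interpolation=cv2.INTER_CUBIC) for i in (a,b)])
cv2.imwrite('pics/t.png',v)
"
```

```text
0 0.11 [139.55798243 377.38503598] [338.37306131 201.8674295 ]
0 -0.11 [515.48581043 424.24369883] [291.96327912 170.41351687]
0.03 0.11 [139.25784856 371.53978718] [337.92779287 200.59062549]
0.03 -0.11 [517.03458893 418.61785126] [291.39871276 169.14410325]
0.06 0.11 [139.00786159 365.35961072] [337.43461629 199.34672813]
0.06 -0.11 [518.61871354 412.6544707 ] [290.78812329 167.9035517 ]
```

View pics/t.png

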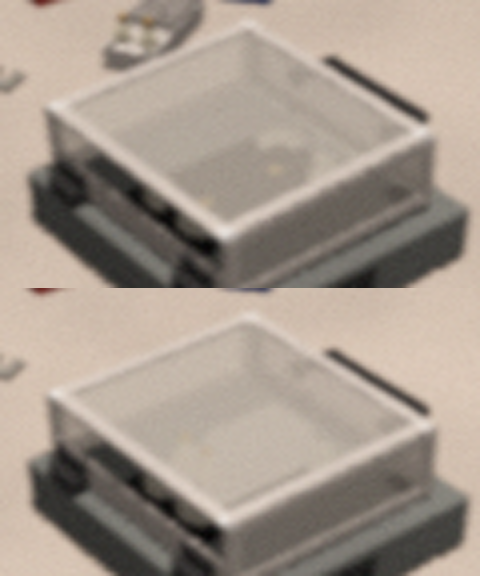

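The hood corners in the top view (rows about 378 and 425) match the prediction for a shut guard (377 and 424). The module shows between the locators with its bushings at the hinge side. Handing in.

```bash
python3 -c "
from rig import ctrl
print(ctrl.sign_off())"
```

```text
the job is handed in; nothing more can be done
None
```

The job is handed in at about 41 s on the clock. The guard was lifted to its stop, the module is in the cradle with its bushings towards the hinge, and the guard is shut again. No verdict was reported.

**How it was done**
- **Guard:** I pinched the handle and followed its arc up to the stop and later back down. The closing was slow, and at the bottom it pressed firmly on the deck (40 N at the wrist).
- **Module pick-up:** The wrist could not reach the right orientation from where the module lay. I moved it to a spot on the trolley to the right of the station's front, in line with the station, and gripped it again near the fin end.
- **Placing:** The moves allow no tilting of the tool. I held it upright in front of the guard, lowered the module onto the front locators and released it gently. Then I pushed it in by its end face until it dropped behind them.

**Last checks**
- **Flatness:** A fingertip touch on the fin end met it at 106 mm, which is exactly cradle floor plus 40 mm. The bushing end was not touched. I judged it flat because it had slid along the cradle floor.
- **Position:** The module is about 3 mm towards the hinge (limit 8 mm) and about 1 mm sideways (limit 6 mm). Height estimates of its lower edge from the two cameras disagreed by a few millimetres, which is why I made the touch check.
- **Guard:** The hood corners in the top view match a fully shut guard to about 1 pixel along its swing.
- **Bystanders:** I saw no shift of the filter block, the power sensor or the spanner in the final scene view, but I did not measure them again. The arm ended clear of everything.

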